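# Wash the piping nozzles

### The job

Gather all the loose piping nozzles into the tall white pot (some are in it already), then tip the pot out into the wire basket under the washer's low clear hood without striking the hood. With every nozzle in the basket, press the washer's start button fully down and let it come back up, and leave the empty pot standing mouth down on the draining mat. Leave the other things on the bench where they are.

Things in the scene. Friction and masses are not known exactly. Their poses are not given: they have to be found in the camera images.
- pot: tall open-topped square white plastic pot, 70 x 70 mm outside, 200 mm tall, walls and floor 3 mm (mouth 64 x 64 mm inside), 0.22 kg empty. Origin at the centre of its underside, z axis towards the mouth, x and y normal to its flat sides. Starts upright with two nozzles in it.
- nozzle1: one of up to seven piping nozzles: dark steel cone, 62 mm long, 26 mm across the wide end (a 4 mm collar), tapering evenly to 11 mm at the tip, 30 g; smooth, sliding easily on the pot. Origin on its axis at mid length, z axis from wide end to tip. Starts inside the pot.
- nozzle2: one of up to seven piping nozzles: dark steel cone, 62 mm long, 26 mm across the wide end (a 4 mm collar), tapering evenly to 11 mm at the tip, 30 g; smooth, sliding easily on the pot. Origin on its axis at mid length, z axis from wide end to tip. Starts inside the pot.
- nozzle3: one of up to seven piping nozzles: dark steel cone, 62 mm long, 26 mm across the wide end (a 4 mm collar), tapering evenly to 11 mm at the tip, 30 g; smooth, sliding easily on the pot. Origin on its axis at mid length, z axis from wide end to tip. If present, starts standing on its wide end on the bench, left of the pot.
- nozzle4: one of up to seven piping nozzles: dark steel cone, 62 mm long, 26 mm across the wide end (a 4 mm collar), tapering evenly to 11 mm at the tip, 30 g; smooth, sliding easily on the pot. Origin on its axis at mid length, z axis from wide end to tip. If present, starts standing on its wide end on the bench, left of the pot.
- nozzle5: one of up to seven piping nozzles: dark steel cone, 62 mm long, 26 mm across the wide end (a 4 mm collar), tapering evenly to 11 mm at the tip, 30 g; smooth, sliding easily on the pot. Origin on its axis at mid length, z axis from wide end to tip. If present, starts standing on its wide end on the bench, left of the pot.
- nozzle6: one of up to seven piping nozzles: dark steel cone, 62 mm long, 26 mm across the wide end (a 4 mm collar), tapering evenly to 11 mm at the tip, 30 g; smooth, sliding easily on the pot. Origin on its axis at mid length, z axis from wide end to tip. If present, starts standing on its wide end on the bench, left of the pot.
- nozzle7: one of up to seven piping nozzles: dark steel cone, 62 mm long, 26 mm across the wide end (a 4 mm collar), tapering evenly to 11 mm at the tip, 30 g; smooth, sliding easily on the pot. Origin on its axis at mid length, z axis from wide end to tip. If present, starts standing on its wide end on the bench, left of the pot.
- washer: fixed spray washer: basin 330 (x) by 430 mm (y), 26 mm high with a 12 mm drip curb on it; pump housing 170 mm high along its back. Origin: centre of the basin's underside, on the bench; x points from its open front to its back (towards the robot's right). A grey control box 85 x 75 mm, 90 mm high, in front of it at x = -215, y = +170 mm, carries the start button.
- hood: the washer's clear flat hood, steel front edge: 270 mm deep (x), 420 mm wide (y), up to 14 mm thick, underside 265 mm above the bench. Origin: middle of the front edge, on the underside; x points in under the hood, z up. Side panels hang 150 mm down at y = +-207 mm from x = 20 mm back; the front is open. Rear posts at x = 265 mm; a spray bar hangs 40 mm below the plate at x = 232 mm.
- basket: open wire basket, fixed in the basin under the hood: 200 mm (x) by 300 mm (y), 85 mm high, wire walls 4 mm thick, floor 8 mm above its underside; origin at the centre of its underside, 26 mm above the bench; same axes as the washer. Its front rim stands 20 mm behind the hood's front edge and 154 mm below the hood's underside.
- start (a joint): travel of the start button, m: 0 released, 0.008 fully down. Spring return; about 6 N holds it fully down.
- start_top (a point): middle of the top of the start button's black cap (32 mm across), 110 mm above the bench when released; it is pressed straight down.
- mat: fixed dark ribbed draining mat, 140 x 140 mm, 9 mm thick; origin at the centre of its underside.
- cup1: bystander: white dessert cup, 68 mm across, 55 mm high; origin at the centre of its underside.
- cup2: bystander: a second white cup, the same.
- soap: bystander: white bottle, 70 mm across, 170 mm high; origin at the centre of its underside.
- bowl: bystander: steel bowl, 90 mm across, 40 mm high; origin at the centre of its underside.
- brush: bystander: pastry brush lying on the bench, 190 mm long; x axis along it.
- jar: bystander: amber glass jar, 72 mm across, 100 mm high; origin at the centre of its underside.

How it is judged (in metres and radians):
On the way, in this order (a step that is already met when the one before it is completed fails the run):
1. every nozzle is in the pot (x of nozzle1 in the frame of pot between -0.034 and 0.034 m and y of nozzle1 in the frame of pot between -0.034 and 0.034 m and z of nozzle1 in the frame of pot between 0 and 0.2 m and x of nozzle2 in the frame of pot between -0.034 and 0.034 m and y of nozzle2 in the frame of pot between -0.034 and 0.034 m and z of nozzle2 in the frame of pot between 0 and 0.2 m and x of nozzle3 in the frame of pot between -0.034 and 0.034 m and y of nozzle3 in the frame of pot between -0.034 and 0.034 m and z of nozzle3 in the frame of pot between 0 and 0.2 m and x of nozzle4 in the frame of pot between -0.034 and 0.034 m and y of nozzle4 in the frame of pot between -0.034 and 0.034 m and z of nozzle4 in the frame of pot between 0 and 0.2 m and x of nozzle5 in the frame of pot between -0.034 and 0.034 m and y of nozzle5 in the frame of pot between -0.034 and 0.034 m and z of nozzle5 in the frame of pot between 0 and 0.2 m and x of nozzle6 in the frame of pot between -0.034 and 0.034 m and y of nozzle6 in the frame of pot between -0.034 and 0.034 m and z of nozzle6 in the frame of pot between 0 and 0.2 m and x of nozzle7 in the frame of pot between -0.034 and 0.034 m and y of nozzle7 in the frame of pot between -0.034 and 0.034 m and z of nozzle7 in the frame of pot between 0 and 0.2 m), for 0.2 s.
2. every nozzle is in the basket and lies still (x of nozzle1 in the frame of basket between -0.1 and 0.1 m and y of nozzle1 in the frame of basket between -0.15 and 0.15 m and z of nozzle1 in the frame of basket between 0 and 0.085 m and x of nozzle2 in the frame of basket between -0.1 and 0.1 m and y of nozzle2 in the frame of basket between -0.15 and 0.15 m and z of nozzle2 in the frame of basket between 0 and 0.085 m and x of nozzle3 in the frame of basket between -0.1 and 0.1 m and y of nozzle3 in the frame of basket between -0.15 and 0.15 m and z of nozzle3 in the frame of basket between 0 and 0.085 m and x of nozzle4 in the frame of basket between -0.1 and 0.1 m and y of nozzle4 in the frame of basket between -0.15 and 0.15 m and z of nozzle4 in the frame of basket between 0 and 0.085 m and x of nozzle5 in the frame of basket between -0.1 and 0.1 m and y of nozzle5 in the frame of basket between -0.15 and 0.15 m and z of nozzle5 in the frame of basket between 0 and 0.085 m and x of nozzle6 in the frame of basket between -0.1 and 0.1 m and y of nozzle6 in the frame of basket between -0.15 and 0.15 m and z of nozzle6 in the frame of basket between 0 and 0.085 m and x of nozzle7 in the frame of basket between -0.1 and 0.1 m and y of nozzle7 in the frame of basket between -0.15 and 0.15 m and z of nozzle7 in the frame of basket between 0 and 0.085 m and linear speed of each of nozzle1, nozzle2, nozzle3, nozzle4, nozzle5, nozzle6, nozzle7 below 0.03 m/s), for 0.2 s.
3. the start button is pressed fully down (value of joint start above 0.007 m), for 0.05 s.
At the end, for the whole second after the job is handed in: every nozzle lies inside the basket, below its rim; the start button was pressed over 7 of its 8 mm after that and is up again; the pot stands still, upside down within 10 degrees, on the mat, its centre within 50 mm of the mat's along each of its sides (x of nozzle1 in the frame of basket between -0.1 and 0.1 m and y of nozzle1 in the frame of basket between -0.15 and 0.15 m and z of nozzle1 in the frame of basket between 0 and 0.085 m and x of nozzle2 in the frame of basket between -0.1 and 0.1 m and y of nozzle2 in the frame of basket between -0.15 and 0.15 m and z of nozzle2 in the frame of basket between 0 and 0.085 m and x of nozzle3 in the frame of basket between -0.1 and 0.1 m and y of nozzle3 in the frame of basket between -0.15 and 0.15 m and z of nozzle3 in the frame of basket between 0 and 0.085 m and x of nozzle4 in the frame of basket between -0.1 and 0.1 m and y of nozzle4 in the frame of basket between -0.15 and 0.15 m and z of nozzle4 in the frame of basket between 0 and 0.085 m and x of nozzle5 in the frame of basket between -0.1 and 0.1 m and y of nozzle5 in the frame of basket between -0.15 and 0.15 m and z of nozzle5 in the frame of basket between 0 and 0.085 m and x of nozzle6 in the frame of basket between -0.1 and 0.1 m and y of nozzle6 in the frame of basket between -0.15 and 0.15 m and z of nozzle6 in the frame of basket between 0 and 0.085 m and x of nozzle7 in the frame of basket between -0.1 and 0.1 m and y of nozzle7 in the frame of basket between -0.15 and 0.15 m and z of nozzle7 in the frame of basket between 0 and 0.085 m and value of joint start below 0.002 m and angle between pot's own z axis and vertical above 2.97 rad and x of pot in the frame of mat between -0.05 and 0.05 m and y of pot in the frame of mat between -0.05 and 0.05 m and height (world z) of pot below 0.215 m and linear speed of pot below 0.03 m/s); the robot touches nothing.
It fails at once if the hood is struck: the pot or the robot presses on it with more than 15 N (contact force between any of pot, the arm, the fingers and hood above 15 N).
It fails at once if a cup, bottle, bowl, brush or jar on the bench is shifted by more than 50 mm (distance of any of cup1, cup2, soap, bowl, brush, jar from where it was at the start of the episode above 0.05 m).
Of nozzle3, nozzle4, nozzle5, nozzle6, nozzle7 only 3 to 5 are there at a start; the rules pass over those that are not, and their reading is None.
At some moment in a run one of nozzle3, nozzle4, nozzle5, nozzle6, nozzle7 may be knocked a few centimetres aside while the robot is not near it.
It also fails if it takes over 208 s, if anything falls off the work surface, if the arm or the gripper's body presses on something with over 40 N, if the wrist force passes 120 N, or if a joint passes its speed limit or range.

### The arm

A 7-joint arm with a two-finger parallel gripper is mounted at the origin on the work surface. World frame = base frame: x ahead of the robot, y to its left, z up, the work surface at z = 0. Lengths are in mm, angles in degrees, forces in N, time in s.
With the tool pointing down it reaches from about 400 to 875 mm from the base axis. Payload 4.4 kg.
Tool frame: the origin (TCP) lies midway between the tips of the shut fingers; the grasp point (between the pads) lies 19 mm behind it (hold_point_z is the z of the grasp point in the tool frame, in mm); z points along the fingers, y is the line along which they close (so a half turn about z gives the same grasp; the last joint's range is limited). The gripper opens to 85 mm and grips with 20 to 120 N. Pads are 22 mm wide; open, the fingers measure 114 mm over their backs; the gripper's body (76 mm by 85 mm) begins 54 mm behind the grasp point. The pads swing forward as they close: fully open they stand 13 mm farther back than shut.
Start: joints at [62.349, 36.005, 2.206, 86.941, -1.547, 57.084, -1.146], TCP at [263.172, -594.355, 231.313] pointing down, gripper open.
Joint ranges: [-175.42, 175.42], [-21.48, 121.26], [-71.46, 75.88], [10.55, 141.38], [-63.04, 243.04], [13.31, 113.54], [-168.57, 168.57]. Speed limits (degrees/s): [147.25, 147.25, 180, 180, 180, 180, 180].

### API

Orientations are given as a 3x3 rotation matrix whose columns are the frame's x, y, z axes.
In Python, from plant import observe, read_camera, calibration, hand_in, hold_point_z gives the robot as it stands. The module is installed in compiled form; this text tells all that it offers.
- The arm moves only by the tool step_arm, never from a script. Its argument "targets" is a list of rows, each a list of 3 entries, a list of its own where there are three numbers: the turn, a rotation vector about the world's x, y, z in parts of the range, where 1.0 means 120 degrees, then the shift along the world's x, y, z in fractions of the full range, 1 being 0.75 m, then the finger opening in m, from 0 to 0.0854. In form: [[[ax, ay, az], [x, y, z], grip], ...]. A call has 1 to 5 rows; each row is the pose to reach, as a shift and turn from the pose commanded when the call began; what a row does not reach only later rows make up. A row lasts 1/8 s, in which the tool goes at most 62.5 mm and 10.7 degrees, less where a joint would pass 70% of its speed; a pose out of reach is approached as far as the arm can. A call with a gripper value outside its range is refused whole. The fingers move at their own pace and stop on an object; the grip force is fixed at half the most. Time passes only in rows, so rows that repeat a pose let the fingers close. It gives the time, the measured TCP pose, the force, the opening and the grip force at its end, in the units of the state.
- observe(): the state, without advancing time (a new reading comes with each control period).
- read_camera(name): name is "scene" or "top"; returns the picture (420x560x3 uint8, blue, green, red); there is no depth.
- calibration(name): a dict with "fx", "fy", "cx", "cy" (pixels), "k1" (the pictures are not rectified: a ray, as slopes to the right and down, at radius r is drawn at 1 + k1 r^2 times it, then the intrinsics apply), "view" (4x4, takes a point from world to camera coordinates). Camera axes: x right, y down, z forward; pixel columns grow to the right and rows downward; lengths in mm; the calibration is good to about 2 mm. A picture is of the moment at which its call begins. calibration takes no time and is no camera call.
- hand_in(): hands the job in; it is judged then, once.
The state is a dict: "time_s": time; "joint_positions": joint angles; "joint_velocities": joint speeds; "tau": joint torques, N m; "tcp_pos": TCP position; "eef_rot": TCP orientation; "ft_force": force on the tool from outside, world axes, zero at the start; "ft_torque": the same for the moment, N m; "grip_width": finger opening in mm; "grasp_force": force on a finger pad.
Only numpy, scipy, OpenCV 4.12 (cv2) and the standard library are available. Lean on these libraries where they do the work, as an engineer would, in place of code of your own. Each camera call takes 0.05 s, during which the arm holds its last target. There are 200 camera calls.

## Working session

There is one attempt and no reset: what is moved stays moved. The work goes in short steps, Python scripts to look and compute and a tool call to move; the robot and the scene stay as the last step left them, time stands still between calls to the robot, and variables do not carry over. Pictures are saved under pics/ and viewed, at most 14 in all, crops included, and the job is handed in when it is done.

Besides the shell and the picture viewer there is one more tool, called after "Call:" as name([rows], argument=value, ...), one row to a line, values as JSON. step_arm: Moves the arm, as the interface text tells. Its arguments: {"type":"object","properties":{"targets":{"type":"array"}},"required":["targets"]}

```bash
mkdir -p pics
cat > h.py <<'E'
import numpy as np, cv2
from plant import *
def ray(cam,u,v):
    c=calibration(cam);V=np.array(c["view"]);x=(u-c["cx"])/c["fx"];y=(v-c["cy"])/c["fy"]
    rd=np.hypot(x,y);r=rd
    for _ in range(20): r=rd/(1+c["k1"]*r*r)
    s=r/rd if rd>0 else 1
    R=V[:3,:3];d=R.T@np.array([x*s,y*s,1]);return -R.T@V[:3,3],d
def onz(cam,u,v,z):
    o,d=ray(cam,u,v);return o+d*(z-o[2])/d[2]
def proj(cam,p):
    c=calibration(cam);V=np.array(c["view"]);q=V[:3,:3]@np.array(p)+V[:3,3];x,y=q[:2]/q[2];f=1+c["k1"]*(x*x+y*y)
    return np.array([c["fx"]*x*f+c["cx"],c["fy"]*y*f+c["cy"]])
def snap(cam,name):
    im=read_camera(cam);cv2.imwrite(f"pics/{name}.png",im);return im
E
python3 - <<'E'
from h import *
np.set_printoptions(precision=2,suppress=True)
s=observe();print({k:np.round(v,2) for k,v in s.items()},hold_point_z)
for c in("scene","top"):
    print(c,calibration(c)["fx"],calibration(c)["k1"],ray(c,280,210));snap(c,c+"0")
E
```

```text
{'time_s': np.float64(0.0), 'joint_positions': array([62.35, 36.06,  2.2 , 87.  , -1.55, 57.08, -1.14]), 'joint_velocities': array([-0.14, -0.07,  0.  , -0.03,  0.02, -0.01, -0.03]), 'tau': array([  0.  , -56.34,   1.23, -19.34,   0.01,   0.01,   0.  ]), 'tcp_pos': array([ 262.89, -593.78,  230.38]), 'eef_rot': array([[ 0.91,  0.4 , -0.  ],
       [ 0.4 , -0.91,  0.  ],
       [-0.  , -0.  , -1.  ]]), 'ft_force': array([ 0.19,  0.55, -0.34]), 'ft_torque': array([0.02, 0.02, 0.05]), 'grasp_force': np.float64(0.0), 'grip_width': np.float64(85.36)} -18.700000000000003
scene 396.8251099884275 -0.09430645996265384 (array([906.  , 538.76, 975.92]), array([-0.36, -0.5 , -0.79]))
top 512.1132859292246 -0.03276927971505329 (array([ 314.75,   44.22, 1349.57]), array([ 0.19,  0.  , -0.98]))
```

View pics/top0.png

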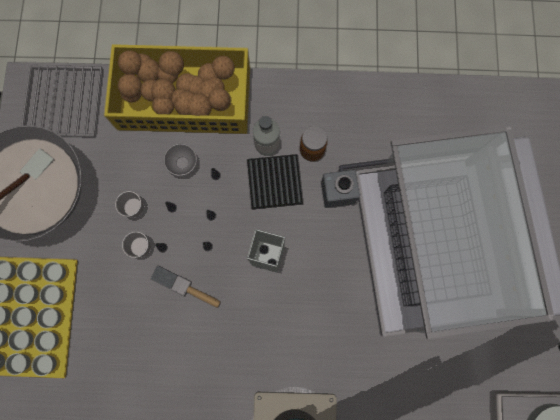

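View pics/scene0.png

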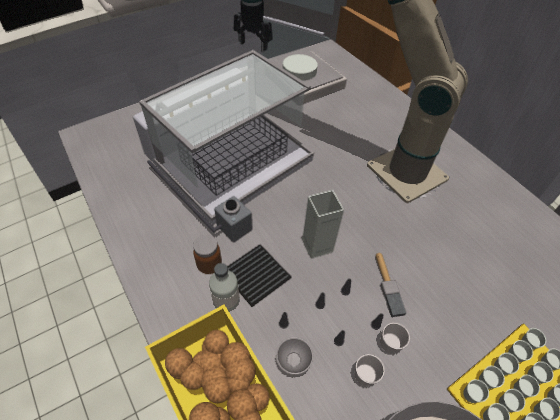

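Run:
```python
from h import *
t=cv2.imread("pics/top0.png")
cv2.imwrite("pics/c1.png",cv2.resize(t[120:280,110:310],None,fx=3.7,fy=3.7,interpolation=cv2.INTER_CUBIC))
cv2.imwrite("pics/c2.png",cv2.resize(t[120:340,315:560],None,fx=2.7,fy=2.7,interpolation=cv2.INTER_CUBIC))
np.set_printoptions(precision=1,suppress=True)
for cam,box in(("top",(150,230,160,260)),("scene",(270,390,270,350))):
    im=cv2.imread(f"pics/{cam}0.png");g=im.max(2);m=np.zeros_like(g);x0,x1,y0,y1=box
    m[y0:y1,x0:x1]=(g[y0:y1,x0:x1]<45)
    n,l,st,ce=cv2.connectedComponentsWithStats(m)
    for i in range(1,n):
        if st[i,4]>8:print(cam,st[i],ce[i],onz(cam,*ce[i],20 if cam=="top" else 28))
```

```text
top [212 169   8  10  59] [215.  173.9] [658.8 226.5  20. ]
top [166 202  10  10  62] [170.6 206.5] [566.4 339.   20. ]
top [207 210   8  10  58] [210.4 214.6] [547.6 232.6  20. ]
top [203 242   9   8  50] [207.1 245.7] [465.2 236.5  20. ]
top [156 244  11   8  60] [161.2 246.7] [458.9 355.9  20. ]
scene [270 270   5   4  12] [271.4 270.9] [611.1  96.9  28. ]
scene [270 270  14  10  39] [275.6 274.1] [606.4 111.1  28. ]
scene [270 272  18  15  56] [278.  278.6] [608.3 126.1  28. ]
scene [270 276  21  17  64] [279.8 283.6] [612.5 141.3  28. ]
scene [342 280   9  14  75] [346.5 287.3] [467.2 244.   28. ]
scene [316 294   8  14  72] [320.4 301.4] [550.7 240.1  28. ]
scene [280 313   8  14  69] [283.5 320.7] [660.8 233.9  28. ]
scene [372 315  11  13  86] [377.  321.7] [461.4 362.5  28. ]
scene [334 331  10  14  76] [339.1 338.6] [570.2 345.5  28. ]
```

View pics/c1.png

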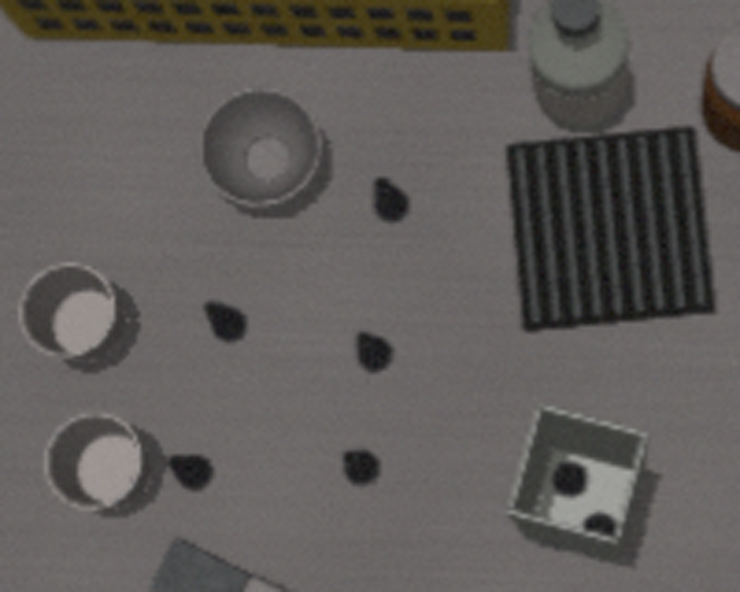

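View pics/c2.png

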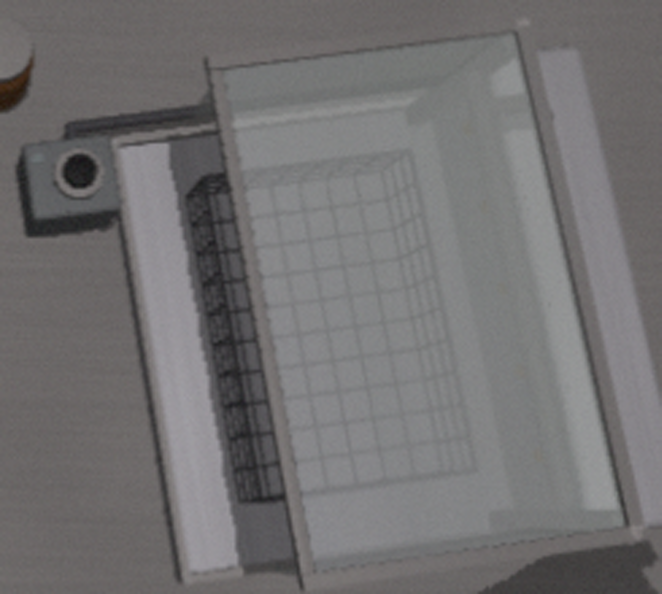

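Run:
```python
from h import *
np.set_printoptions(precision=1,suppress=True)
c1=lambda p:(p[0]/3.7+110-.4,p[1]/3.7+120-.4); c2=lambda p:(p[0]/2.7+315-.3,p[1]/2.7+120-.3)
def show(n,c,ps,z):
    P=np.array([onz("top",*c(p),z) for p in ps]);print(n,P[:,:2].tolist() if 0 else P[:,:2],P.mean(0)[:2]);return P
P=show("pot",c1,[(543,408),(647,434),(617,542),(511,514)],200)
for i in range(4):
    d=P[(i+1)%4]-P[i];print(np.hypot(*d[:2]),np.degrees(np.arctan2(d[1],d[0])))
M=show("mat",c1,[(508,146),(692,127),(714,313),(526,330)],9)
for i in range(4):
    d=M[(i+1)%4]-M[i];print(np.hypot(*d[:2]),np.degrees(np.arctan2(d[1],d[0])))
show("noz base",c1,[(392,204),(230,325),(376,355),(361,468),(194,473)],3)
show("noz tip",c1,[(380,182),(211,307),(361,338),(348,453),(173,460)],62)
show("button",c2,[(79,171)],110)
H=show("hood front",c2,[(207,58),(302,588)],279);d=H[1]-H[0];print(np.hypot(*d[:2]),np.degrees(np.arctan2(d[1],d[0])))
H=show("hood front at265",c2,[(207,58),(302,588)],265);d=H[1]-H[0];print(np.hypot(*d[:2]))
H=show("curb front",c2,[(115,143),(183,583)],38);d=H[1]-H[0];print(np.hypot(*d[:2]),np.degrees(np.arctan2(d[1],d[0])))
H=show("basket rim front",c2,[(187,190),(243,502)],111);d=H[1]-H[0];print(np.hypot(*d[:2]),np.degrees(np.arctan2(d[1],d[0])))
show("jar",c2,[(0,50)],100);show("soap",c1,[(576,15)],170)
```

```text
pot [[484.3 100.9]
 [470.2  36.8]
 [403.9  53.1]
 [418.8 117.8]] [444.3  77.2]
65.67201464965424 -102.40960600791345
68.2634020463676 166.22949602542462
66.45250548359613 76.97027473682192
67.56749854445238 -14.44335711510228
mat [[705.8 143.7]
 [724.5   9. ]
 [585.4 -10.3]
 [568.7 124.8]] [646.1  66.8]
136.02944574407655 -82.07948281238896
140.48155126298764 -172.13999607549957
136.09743112641252 97.01790467559785
138.33768632365357 7.837902782069735
noz base [[660.8 227.2]
 [567.  339.5]
 [548.2 232.6]
 [466.2 238.7]
 [458.9 357.6]] [540.2 279.1]
noz tip [[661.3 228.5]
 [568.2 340.7]
 [549.6 235.4]
 [469.5 239.6]
 [461.  358.9]] [541.9 280.6]
button [[ 621.9 -108.2]] [ 621.9 -108.2]
hood front [[ 677.8 -191.1]
 [ 261.2 -258.5]] [ 469.5 -224.8]
422.01863500525013 -170.8006987760032
hood front at265 [[ 682.5 -194.1]
 [ 260.5 -262.5]] [ 471.5 -228.3]
427.53742367379516
curb front [[ 669.2 -152.2]
 [ 250.9 -216. ]] [ 460.  -184.1]
423.0676812262062 -171.3269984007805
basket rim front [[ 606.8 -207.8]
 [ 325.6 -255.2]] [ 466.2 -231.5]
285.21240372950086 -170.44430239508208
jar [[740.  -33.9]] [740.  -33.9]
soap [[749.4  91.1]] [749.4  91.1]
```

The rows are not in the units I measure in: shifts go in shares of 0.75 m and turns go in shares of 120 degrees. I convert before sending: 0.2 m is 0.2667, 0.18 m is 0.24, 20 degrees is 0.1667.

Call:
step_arm([
  [[0, 0, 0], [0, 0, 0.08], 0.0854],
  [[0, 0, 0], [0, 0, 0.16], 0.0854],
  [[0, 0, 0], [0, 0.0267, 0.24], 0.05],
  [[0, 0, 0.0833], [0.0133, 0.1067, 0.2667], 0.05],
  [[0, 0, 0.1667], [0.04, 0.1867, 0.2667], 0.05],
])

```text
time_s: 0.72
tcp_pos: [292.3, -456.3, 432.9]
eef_rot: [[0.718, 0.696, 0.002], [0.696, -0.718, -0.003], [-0.001, 0.004, -1.0]]
ft_force: [1.3, 0.8, -1.2]
grip_width: 49.8
grasp_force: 0.0
```

Scaled: 0.28 m is 0.3733, 0.23 m is 0.3067, 33 degrees is 0.275.

Call:
step_arm([
  [[0, 0, 0.0833], [0.0267, 0.08, 0], 0.05],
  [[0, 0, 0.1667], [0.0533, 0.16, 0], 0.05],
  [[0, 0, 0.25], [0.08, 0.2267, 0], 0.05],
  [[0, 0, 0.275], [0.1067, 0.3067, 0], 0.05],
  [[0, 0, 0.275], [0.1333, 0.3733, 0], 0.05],
])

```text
time_s: 1.35
tcp_pos: [392.4, -174.5, 431.3]
eef_rot: [[0.226, 0.974, -0.0], [0.974, -0.226, -0.0], [-0.0, -0.0, -1.0]]
ft_force: [0.5, -0.0, 0.4]
grip_width: 49.7
grasp_force: 0.0
```

```bash
cat >> h.py <<'E'
import json
def log():
    s=observe();open("log.txt","a").write(json.dumps([list(map(float,s["joint_positions"])),list(map(float,s["tcp_pos"])),np.array(s["eef_rot"]).tolist()])+"\n")
    R=np.array(s["eef_rot"]);print("t %.2f"%s["time_s"],"tcp",np.round(s["tcp_pos"],1),"yclose %.1f"%np.degrees(np.arctan2(R[1,1],R[0,1])),"z",np.round(R[:,2],2),"q",np.round(s["joint_positions"],1),"F",np.round(s["ft_force"],1),"w %.1f g %.1f"%(s["grip_width"],s["grasp_force"]))
def noz():
    for cam,(x0,x1,y0,y1) in(("top",(140,240,160,262)),("scene",(262,400,265,360))):
        im=read_camera(cam);g=im.max(2);m=np.zeros_like(g);m[y0:y1,x0:x1]=g[y0:y1,x0:x1]<45
        n,l,st,ce=cv2.connectedComponentsWithStats(m)
        for i in range(1,n):
            if 30<st[i,4]<140:print(cam,st[i,4],np.round(onz(cam,*ce[i],20 if cam=="top" else 28)[:2]))
E
python3 -c "
from h import *
log()"
```

```text
t 1.35 tcp [ 392.4 -174.5  431.3] yclose -13.1 z [-0. -0. -1.] q [ 37.    7.  -19.2 100.    2.4  73.4   4.2] F [ 0.5 -0.   0.4] w 49.7 g 0.0
```

Scaled: 0.3 m is 0.4, 0.24 m is 0.32.

Call:
step_arm([
  [[0, 0, 0], [0.0133, 0.08, 0], 0.045],
  [[0, 0, 0], [0.0267, 0.16, 0], 0.045],
  [[0, 0, 0], [0.04, 0.24, 0], 0.045],
  [[0, 0, 0], [0.0533, 0.32, -0.0267], 0.045],
  [[0, 0, 0], [0.0667, 0.4, -0.0533], 0.045],
])

```text
time_s: 1.98
tcp_pos: [442.0, 121.8, 391.8]
eef_rot: [[0.228, 0.974, 0.001], [0.974, -0.228, -0.0], [-0.0, 0.001, -1.0]]
ft_force: [1.2, -0.7, -0.0]
grip_width: 45.1
grasp_force: 0.0
```

Scaled: -0.24 m is -0.32, -0.18 m is -0.24.

Call:
step_arm([
  [[0, 0, 0], [0.02, 0.0667, -0.0533], 0.045],
  [[0, 0, 0], [0.032, 0.152, -0.08], 0.045],
  [[0, 0, 0], [0.032, 0.152, -0.16], 0.045],
  [[0, 0, 0], [0.032, 0.152, -0.24], 0.045],
  [[0, 0, 0], [0.032, 0.152, -0.32], 0.045],
])

```text
time_s: 2.6
tcp_pos: [465.6, 234.3, 150.2]
eef_rot: [[0.227, 0.974, -0.0], [0.974, -0.227, 0.0], [0.0, -0.0, -1.0]]
ft_force: [0.5, 0.6, 0.1]
grip_width: 45.0
grasp_force: 0.0
```

```bash
python3 -c "
from h import *
log();noz();snap('top','t1')"
```

```text
t 2.60 tcp [465.6 234.3 150.2] yclose -13.1 z [-0.  0. -1.] q [-10.6  34.5 -28.7 111.6  25.   40.1 -67.6] F [0.5 0.6 0.1] w 45.0 g 0.0
top 57 [658. 226.]
top 60 [458. 356.]
scene 54 [615.  97.]
scene 67 [619. 113.]
scene 80 [624. 128.]
scene 88 [627. 143.]
scene 97 [467. 244.]
scene 71 [550. 239.]
scene 64 [661. 234.]
scene 87 [461. 363.]
scene 63 [572. 346.]
```

Scaled: -0.131 m is -0.1747, -0.115 m is -0.1533.

Call:
step_arm([
  [[0, 0, 0], [0, 0, -0.08], 0.045],
  [[0, 0, 0], [0, 0, -0.1533], 0.045],
  [[0, 0, 0], [0, 0, -0.1747], 0.045],
  [[0, 0, 0], [0, 0, -0.1747], 0.0],
  [[0, 0, 0], [0, 0, -0.1747], 0.0],
])

```text
time_s: 3.38
tcp_pos: [467.7, 235.5, 23.7]
eef_rot: [[0.227, 0.974, 0.004], [0.974, -0.227, 0.002], [0.003, 0.003, -1.0]]
ft_force: [0.4, 0.2, 0.2]
grip_width: 16.0
grasp_force: 58.1
```

Scaled: 0.16 m is 0.2133, 0.11 m is 0.1467.

Call:
step_arm([
  [[0, 0, 0], [0, 0, 0], 0.0],
  [[0, 0, 0], [0, 0, 0], 0.0],
  [[0, 0, 0], [0, 0, 0.0667], 0.0],
  [[0, 0, 0], [0, 0, 0.1467], 0.0],
  [[0, 0, 0], [0, 0, 0.2133], 0.0],
])

```text
time_s: 4.0
tcp_pos: [466.3, 234.5, 184.6]
eef_rot: [[0.227, 0.974, 0.002], [0.974, -0.227, 0.001], [0.002, 0.002, -1.0]]
ft_force: [0.6, -0.4, -1.4]
grip_width: 16.1
grasp_force: 58.5
```

```bash
python3 -c "
from h import *
log();im=snap('scene','s1')
cv2.imwrite('pics/s1c.png',cv2.resize(im[150:370,250:420],None,fx=2.7,fy=2.7))"
```

```text
t 4.00 tcp [466.3 234.5 184.6] yclose -13.1 z [ 0.  0. -1.] q [ -8.5  31.9 -31.6 109.8  23.3  44.6 -66.2] F [ 0.6 -0.4 -1.4] w 16.1 g 58.5
```

View pics/s1c.png

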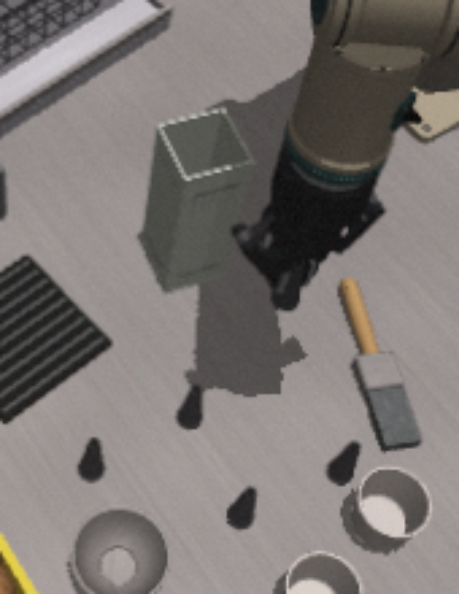

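Scaled: -0.158 m is -0.2107, -0.1 m is -0.1333.

Call:
step_arm([
  [[0, 0, 0], [0, 0, 0.0827], 0.0],
  [[0, 0, 0], [-0.0067, -0.06, 0.0907], 0.0],
  [[0, 0, 0], [-0.0173, -0.1333, 0.0907], 0.0],
  [[0, 0, 0], [-0.0293, -0.2107, 0.0867], 0.0],
  [[0, 0, 0], [-0.0293, -0.2107, 0.0293], 0.0],
])

```text
time_s: 4.68
tcp_pos: [445.7, 69.9, 205.2]
eef_rot: [[0.238, 0.971, 0.007], [0.971, -0.238, -0.003], [-0.002, 0.007, -1.0]]
ft_force: [0.5, 0.1, -0.5]
grip_width: 16.2
grasp_force: 58.5
```

Call:
step_arm([
  [[0, 0, 0], [0, 0, 0], 0.0],
  [[0, 0, 0], [0, 0, 0], 0.035],
  [[0, 0, 0], [0, 0, 0], 0.045],
])

```text
time_s: 5.05
tcp_pos: [444.8, 77.8, 204.6]
eef_rot: [[0.225, 0.974, 0.003], [0.974, -0.225, 0.001], [0.001, 0.003, -1.0]]
ft_force: [-0.9, 0.3, -0.1]
grip_width: 44.8
grasp_force: 0.0
```

```bash
python3 -c "
from h import *
log();noz()"
```

```text
t 5.05 tcp [444.8  77.8 204.6] yclose -13.0 z [ 0.  0. -1.] q [ 10.8  25.1 -33.4 118.6  20.5  41.8 -48.6] F [-0.9  0.3 -0.1] w 44.8 g 0.0
top 59 [659. 227.]
top 60 [566. 339.]
top 56 [548. 232.]
top 60 [459. 356.]
scene 53 [616.  98.]
scene 63 [619. 113.]
scene 77 [624. 128.]
scene 87 [628. 143.]
scene 54 [550. 238.]
scene 58 [660. 233.]
scene 81 [462. 363.]
scene 60 [571. 346.]
```

Scaled: 0.156 m is 0.208, 0.104 m is 0.1387.

Call:
step_arm([
  [[0, 0, 0], [0, 0, 0.08], 0.045],
  [[0, 0, 0], [0.0467, 0.0667, 0.08], 0.045],
  [[0, 0, 0], [0.0933, 0.1333, 0.0533], 0.045],
  [[0, 0, 0], [0.1387, 0.208, 0], 0.045],
  [[0, 0, 0], [0.1387, 0.208, -0.08], 0.045],
])

```text
time_s: 5.78
tcp_pos: [550.3, 237.3, 151.4]
eef_rot: [[0.224, 0.975, 0.007], [0.975, -0.224, 0.006], [0.008, 0.006, -1.0]]
ft_force: [0.4, -1.3, -1.0]
grip_width: 45.1
grasp_force: 0.0
```

Scaled: -0.06 m is -0.08, -0.05 m is -0.0667.

Call:
step_arm([
  [[0, 0, 0], [0, 0, -0.0667], 0.045],
  [[0, 0, 0], [0, 0, -0.08], 0.045],
])

```text
time_s: 6.02
tcp_pos: [545.0, 230.5, 87.4]
eef_rot: [[0.226, 0.974, -0.005], [0.974, -0.226, -0.003], [-0.004, -0.005, -1.0]]
ft_force: [-0.1, -0.8, 0.1]
grip_width: 45.1
grasp_force: 0.0
```

```bash
python3 -c "
from h import *
log()"
```

```text
t 6.03 tcp [545.  230.5  87.4] yclose -13.0 z [-0.01 -0.   -1.  ] q [ -8.7  44.6 -27.4 102.5  29.8  40.6 -65.7] F [-0.1 -0.8  0.1] w 45.1 g 0.0
```

Scaled: -0.065 m is -0.0867, -0.05 m is -0.0667.

Call:
step_arm([
  [[0, 0, 0], [0, 0, -0.0667], 0.045],
  [[0, 0, 0], [0, 0, -0.0867], 0.045],
  [[0, 0, 0], [0, 0, -0.0867], 0.0],
  [[0, 0, 0], [0, 0, -0.0867], 0.0],
  [[0, 0, 0], [0, 0, -0.0867], 0.0],
])

```text
time_s: 6.65
tcp_pos: [548.4, 231.8, 27.1]
eef_rot: [[0.227, 0.974, 0.003], [0.974, -0.227, 0.002], [0.002, 0.003, -1.0]]
ft_force: [-0.5, -0.1, 4.6]
grip_width: 15.5
grasp_force: 58.9
```

Scaled: 0.22 m is 0.2933, 0.18 m is 0.24.

Call:
step_arm([
  [[0, 0, 0], [0, 0, 0], 0.0],
  [[0, 0, 0], [0, 0, 0.08], 0.0],
  [[0, 0, 0], [0, 0, 0.16], 0.0],
  [[0, 0, 0], [0, 0, 0.24], 0.0],
  [[0, 0, 0], [-0.04, -0.0533, 0.2933], 0.0],
])

```text
time_s: 7.28
tcp_pos: [519.8, 195.3, 248.2]
eef_rot: [[0.224, 0.975, 0.007], [0.975, -0.224, 0.005], [0.007, 0.005, -1.0]]
ft_force: [0.3, -1.1, 0.7]
grip_width: 15.3
grasp_force: 58.5
```

Scaled: -0.118 m is -0.1573, -0.1 m is -0.1333.

Call:
step_arm([
  [[0, 0, 0], [-0.0467, -0.0667, 0.0133], 0.0],
  [[0, 0, 0], [-0.0867, -0.1333, 0.0133], 0.0],
  [[0, 0, 0], [-0.0987, -0.1573, 0.0133], 0.0],
  [[0, 0, 0], [-0.0987, -0.1573, 0], 0.0],
  [[0, 0, 0], [-0.0987, -0.1573, 0], 0.0],
])

```text
time_s: 7.9
tcp_pos: [443.9, 74.8, 243.9]
eef_rot: [[0.226, 0.974, -0.0], [0.974, -0.226, 0.001], [0.001, -0.0, -1.0]]
ft_force: [0.6, 0.4, -0.3]
grip_width: 15.0
grasp_force: 58.5
```

```bash
python3 -c "
from h import *
log()"
```

```text
t 7.90 tcp [443.9  74.8 243.9] yclose -13.1 z [-0.  0. -1.] q [ 14.7  22.1 -37.4 115.7  17.9  47.8 -46. ] F [ 0.6  0.4 -0.3] w 15.0 g 58.5
```

Scaled: -0.038 m is -0.0507, 0.02 m is 0.0267.

Call:
step_arm([
  [[0, 0, 0], [0, 0.0027, -0.0507], 0.0],
  [[0, 0, 0], [0, 0.0027, -0.0507], 0.0],
  [[0, 0, 0], [0, 0.0027, -0.0507], 0.045],
  [[0, 0, 0], [0, 0.0027, -0.0507], 0.045],
  [[0, 0, 0], [0, 0.0027, 0.0267], 0.045],
])

```text
time_s: 8.52
tcp_pos: [442.0, 75.3, 263.1]
eef_rot: [[0.227, 0.974, -0.007], [0.974, -0.227, -0.001], [-0.002, -0.007, -1.0]]
ft_force: [2.8, -0.9, -0.0]
grip_width: 45.5
grasp_force: 0.0
```

Scaled: 0.216 m is 0.288, 0.21 m is 0.28.

Call:
step_arm([
  [[0, 0, 0], [0.0733, 0.0467, 0.0267], 0.045],
  [[0, 0, 0], [0.144, 0.0933, 0.0267], 0.045],
  [[0, 0, 0], [0.2133, 0.1333, 0.0267], 0.045],
  [[0, 0, 0], [0.28, 0.1867, -0.0267], 0.045],
  [[0, 0, 0], [0.288, 0.1987, -0.1067], 0.045],
])

```text
time_s: 9.15
tcp_pos: [661.5, 226.0, 195.6]
eef_rot: [[0.227, 0.974, 0.007], [0.974, -0.227, 0.005], [0.006, 0.006, -1.0]]
ft_force: [0.0, -0.4, -0.9]
grip_width: 45.0
grasp_force: 0.0
```

Scaled: -0.06 m is -0.08, -0.05 m is -0.0667.

Call:
step_arm([
  [[0, 0, 0], [0, 0, -0.0667], 0.045],
  [[0, 0, 0], [0, 0, -0.08], 0.045],
])

```text
time_s: 9.4
tcp_pos: [655.6, 221.5, 130.6]
eef_rot: [[0.227, 0.974, -0.006], [0.974, -0.227, -0.002], [-0.004, -0.005, -1.0]]
ft_force: [-0.7, 0.1, 0.7]
grip_width: 45.2
grasp_force: 0.0
```

```bash
python3 -c "
from h import *
log();noz();im=snap('scene','s2')
cv2.imwrite('pics/s2c.png',cv2.resize(im[150:370,250:420],None,fx=2.7,fy=2.7))"
```

```text
t 9.40 tcp [655.6 221.5 130.6] yclose -13.1 z [-0.01 -0.   -1.  ] q [ -4.4  48.9 -31.2  83.6  28.1  55.8 -56.1] F [-0.7  0.1  0.7] w 45.2 g 0.0
top 62 [567. 339.]
top 60 [459. 356.]
scene 94 [660. 233.]
scene 85 [461. 362.]
scene 70 [569. 345.]
```

View pics/s2c.png

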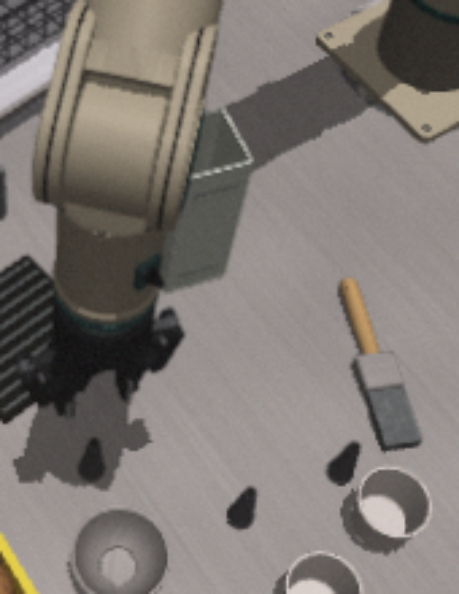

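Scaled: -0.114 m is -0.152, -0.1 m is -0.1333.

Call:
step_arm([
  [[0, 0, 0], [0.0013, 0.004, -0.0733], 0.045],
  [[0, 0, 0], [0.0013, 0.004, -0.1333], 0.045],
  [[0, 0, 0], [0.0013, 0.004, -0.152], 0.045],
  [[0, 0, 0], [0.0013, 0.004, -0.152], 0.045],
  [[0, 0, 0], [0.0013, 0.004, -0.152], 0.0],
])

```text
time_s: 10.18
tcp_pos: [660.5, 226.6, 22.7]
eef_rot: [[0.227, 0.974, 0.004], [0.974, -0.227, 0.002], [0.003, 0.004, -1.0]]
ft_force: [-0.7, -0.7, -0.6]
grip_width: 28.0
grasp_force: 0.0
```

Scaled: 0.18 m is 0.24, 0.12 m is 0.16.

Call:
step_arm([
  [[0, 0, 0], [0, 0, 0], 0.0],
  [[0, 0, 0], [0, 0, 0], 0.0],
  [[0, 0, 0], [0, 0, 0.08], 0.0],
  [[0, 0, 0], [0, 0, 0.16], 0.0],
  [[0, 0, 0], [0, 0, 0.24], 0.0],
])

```text
time_s: 10.8
tcp_pos: [658.7, 225.8, 203.2]
eef_rot: [[0.227, 0.974, 0.002], [0.974, -0.227, 0.001], [0.001, 0.002, -1.0]]
ft_force: [1.5, 0.4, 0.1]
grip_width: 16.4
grasp_force: 58.6
```

Scaled: -0.216 m is -0.288, -0.185 m is -0.2467.

Call:
step_arm([
  [[0, 0, 0], [-0.06, -0.04, 0.0533], 0.0],
  [[0, 0, 0], [-0.12, -0.08, 0.08], 0.0],
  [[0, 0, 0], [-0.1867, -0.1267, 0.08], 0.0],
  [[0, 0, 0], [-0.2467, -0.1733, 0.08], 0.0],
  [[0, 0, 0], [-0.288, -0.2013, 0.08], 0.0],
])

```text
time_s: 11.42
tcp_pos: [440.6, 72.8, 260.8]
eef_rot: [[0.228, 0.974, 0.002], [0.974, -0.228, -0.002], [-0.002, 0.002, -1.0]]
ft_force: [0.5, 0.5, -0.1]
grip_width: 16.4
grasp_force: 58.6
```

Scaled: -0.02 m is -0.0267, -0.01 m is -0.0133.

Call:
step_arm([
  [[0, 0, 0], [0, 0, -0.0133], 0.0],
  [[0, 0, 0], [0, 0, -0.0267], 0.0],
])

```text
time_s: 11.68
tcp_pos: [443.8, 75.1, 240.3]
eef_rot: [[0.227, 0.974, 0.003], [0.974, -0.227, 0.001], [0.001, 0.003, -1.0]]
ft_force: [0.3, 0.5, -0.1]
grip_width: 16.5
grasp_force: 58.6
```

```bash
python3 -c "
from h import *
log()"
```

```text
t 11.68 tcp [443.8  75.1 240.3] yclose -13.1 z [ 0.  0. -1.] q [ 15.6  22.6 -38.9 116.2  19.2  47.3 -47.5] F [ 0.3  0.5 -0.1] w 16.5 g 58.6
```

Scaled: -0.035 m is -0.0467, 0.001 m is 0.0013.

Call:
step_arm([
  [[0, 0, 0], [0, 0.0013, -0.0467], 0.0],
  [[0, 0, 0], [0, 0.0013, -0.0467], 0.0],
  [[0, 0, 0], [0, 0.0013, -0.0467], 0.045],
  [[0, 0, 0], [0, 0.0013, -0.0467], 0.045],
  [[0, 0, 0], [0, 0.0013, 0.0267], 0.045],
])

```text
time_s: 12.3
tcp_pos: [440.7, 74.9, 258.7]
eef_rot: [[0.226, 0.974, -0.006], [0.974, -0.226, -0.001], [-0.002, -0.006, -1.0]]
ft_force: [1.6, -0.6, 0.3]
grip_width: 45.0
grasp_force: 0.0
```

Scaled: 0.266 m is 0.3547, 0.215 m is 0.2867.

Call:
step_arm([
  [[0, 0, 0], [0.0333, 0.0733, 0], 0.045],
  [[0, 0, 0], [0.0667, 0.1467, 0], 0.045],
  [[0, 0, 0], [0.1, 0.2133, 0], 0.045],
  [[0, 0, 0], [0.1333, 0.2867, -0.0267], 0.045],
  [[0, 0, 0], [0.1653, 0.3547, -0.0533], 0.045],
])

```text
time_s: 12.92
tcp_pos: [568.0, 343.6, 220.5]
eef_rot: [[0.228, 0.974, 0.002], [0.974, -0.228, 0.001], [0.002, 0.002, -1.0]]
ft_force: [1.2, -0.1, 0.2]
grip_width: 44.9
grasp_force: 0.0
```

Scaled: -0.1 m is -0.1333, -0.06 m is -0.08.

Call:
step_arm([
  [[0, 0, 0], [0, 0, -0.08], 0.045],
  [[0, 0, 0], [0, 0, -0.1333], 0.045],
  [[0, 0, 0], [0, 0, -0.1333], 0.045],
])

```text
time_s: 13.3
tcp_pos: [565.0, 340.1, 117.2]
eef_rot: [[0.227, 0.974, -0.005], [0.974, -0.227, -0.003], [-0.004, -0.004, -1.0]]
ft_force: [-0.5, -0.1, 0.9]
grip_width: 45.0
grasp_force: 0.0
```

```bash
python3 -c "
from h import *
log();noz()"
```

```text
t 13.30 tcp [565.  340.1 117.2] yclose -13.1 z [-0. -0. -1.] q [-15.5  47.6 -32.   90.   30.   51.5 -71.4] F [-0.5 -0.1  0.9] w 45.0 g 0.0
top 126 [554. 392.]
top 31 [466. 240.]
top 58 [459. 355.]
scene 51 [615.  97.]
scene 63 [619. 113.]
scene 76 [624. 128.]
scene 44 [350. 290.]
scene 86 [626. 143.]
scene 90 [461. 362.]
scene 102 [569. 346.]
```

Scaled: -0.103 m is -0.1373, -0.095 m is -0.1267.

Call:
step_arm([
  [[0, 0, 0], [0.0013, 0, -0.0733], 0.045],
  [[0, 0, 0], [0.0013, 0, -0.1267], 0.045],
  [[0, 0, 0], [0.0013, 0, -0.1373], 0.045],
  [[0, 0, 0], [0.0013, 0, -0.1373], 0.02],
  [[0, 0, 0], [0.0013, 0, -0.1373], 0.0],
])

```text
time_s: 14.02
tcp_pos: [569.2, 343.1, 19.7]
eef_rot: [[0.227, 0.974, 0.004], [0.974, -0.227, 0.003], [0.004, 0.003, -1.0]]
ft_force: [-0.2, 0.5, 3.1]
grip_width: 16.9
grasp_force: 58.8
```

Scaled: 0.18 m is 0.24, 0.12 m is 0.16.

Call:
step_arm([
  [[0, 0, 0], [0, 0, 0], 0.0],
  [[0, 0, 0], [0, 0, 0], 0.0],
  [[0, 0, 0], [0, 0, 0.08], 0.0],
  [[0, 0, 0], [0, 0, 0.16], 0.0],
  [[0, 0, 0], [0, 0, 0.24], 0.0],
])

```text
time_s: 14.65
tcp_pos: [567.6, 341.7, 199.9]
eef_rot: [[0.227, 0.974, 0.001], [0.974, -0.227, 0.001], [0.001, 0.001, -1.0]]
ft_force: [1.3, 0.1, -0.3]
grip_width: 17.5
grasp_force: 58.5
```

Scaled: -0.265 m is -0.3533, -0.215 m is -0.2867.

Call:
step_arm([
  [[0, 0, 0], [-0.0333, -0.0667, 0.0533], 0.0],
  [[0, 0, 0], [-0.0667, -0.14, 0.0667], 0.0],
  [[0, 0, 0], [-0.1, -0.2133, 0.0667], 0.0],
  [[0, 0, 0], [-0.1333, -0.2867, 0.0667], 0.0],
  [[0, 0, 0], [-0.1653, -0.3533, 0.0667], 0.0],
])

```text
time_s: 15.28
tcp_pos: [442.7, 74.5, 247.7]
eef_rot: [[0.228, 0.974, 0.002], [0.974, -0.228, -0.001], [-0.001, 0.002, -1.0]]
ft_force: [1.0, -0.9, 0.3]
grip_width: 17.1
grasp_force: 58.5
```

Scaled: -0.01 m is -0.0133.

Call:
step_arm([
  [[0, 0, 0], [0, 0, 0], 0.0],
  [[0, 0, 0], [0, 0, -0.0133], 0.0],
])

```text
time_s: 15.52
tcp_pos: [445.0, 77.4, 237.9]
eef_rot: [[0.227, 0.974, 0.005], [0.974, -0.227, 0.001], [0.002, 0.004, -1.0]]
ft_force: [0.1, 0.5, 0.5]
grip_width: 16.8
grasp_force: 58.5
```

```bash
python3 -c "
from h import *
log()"
```

```text
t 15.53 tcp [445.   77.4 237.9] yclose -13.1 z [ 0.  0. -1.] q [ 16.4  23.3 -40.6 116.2  20.5  47.3 -49.1] F [0.1 0.5 0.5] w 16.8 g 58.5
```

Scaled: -0.033 m is -0.044, 0.02 m is 0.0267.

Call:
step_arm([
  [[0, 0, 0], [0, 0, -0.044], 0.0],
  [[0, 0, 0], [0, 0, -0.044], 0.0],
  [[0, 0, 0], [0, 0, -0.044], 0.045],
  [[0, 0, 0], [0, 0, -0.044], 0.04],
  [[0, 0, 0], [0, 0, 0.0267], 0.04],
])

```text
time_s: 16.15
tcp_pos: [441.7, 76.0, 255.7]
eef_rot: [[0.226, 0.974, -0.006], [0.974, -0.226, -0.0], [-0.002, -0.006, -1.0]]
ft_force: [1.6, -0.7, 0.8]
grip_width: 40.1
grasp_force: 0.0
```

Scaled: 0.281 m is 0.3747, 0.006 m is 0.008.

Call:
step_arm([
  [[0, 0, 0], [0.004, 0.0733, 0], 0.04],
  [[0, 0, 0], [0.008, 0.1533, 0], 0.04],
  [[0, 0, 0], [0.012, 0.2267, 0], 0.04],
  [[0, 0, 0], [0.016, 0.3067, 0], 0.04],
  [[0, 0, 0], [0.02, 0.3747, -0.0267], 0.04],
])

```text
time_s: 16.77
tcp_pos: [459.4, 361.3, 238.8]
eef_rot: [[0.227, 0.974, 0.004], [0.974, -0.227, 0.004], [0.005, 0.003, -1.0]]
ft_force: [1.4, -0.5, 0.5]
grip_width: 40.3
grasp_force: 0.0
```

Scaled: -0.12 m is -0.16, -0.06 m is -0.08.

Call:
step_arm([
  [[0, 0, 0], [0, 0, -0.08], 0.04],
  [[0, 0, 0], [0, 0, -0.16], 0.04],
  [[0, 0, 0], [0, 0, -0.16], 0.04],
])

```text
time_s: 17.15
tcp_pos: [456.4, 355.4, 113.6]
eef_rot: [[0.226, 0.974, -0.006], [0.974, -0.226, -0.006], [-0.007, -0.005, -1.0]]
ft_force: [-0.3, -0.4, 0.2]
grip_width: 39.7
grasp_force: 0.0
```

```bash
python3 -c "
from h import *
log();noz()"
```

```text
t 17.15 tcp [456.4 355.4 113.6] yclose -13.1 z [-0.01 -0.01 -1.  ] q [-20.2  42.7 -33.  103.6  32.2  43.9 -83.4] F [-0.3 -0.4  0.2] w 39.7 g 0.0
scene 31 [617.  83.]
scene 52 [616.  98.]
scene 64 [619. 113.]
scene 77 [624. 128.]
scene 86 [628. 143.]
scene 106 [461. 363.]
```

Scaled: -0.096 m is -0.128, -0.09 m is -0.12.

Call:
step_arm([
  [[0, 0, 0], [0, 0, -0.0733], 0.04],
  [[0, 0, 0], [0, 0, -0.12], 0.04],
  [[0, 0, 0], [0, 0, -0.128], 0.04],
  [[0, 0, 0], [0, 0, -0.128], 0.02],
  [[0, 0, 0], [0, 0, -0.128], 0.0],
])

```text
time_s: 17.88
tcp_pos: [460.1, 359.3, 23.6]
eef_rot: [[0.227, 0.974, 0.004], [0.974, -0.227, 0.003], [0.004, 0.003, -1.0]]
ft_force: [0.4, -0.7, 5.8]
grip_width: 16.4
grasp_force: 58.6
```

Scaled: 0.18 m is 0.24, 0.12 m is 0.16.

Call:
step_arm([
  [[0, 0, 0], [0, 0, 0], 0.0],
  [[0, 0, 0], [0, 0, 0], 0.0],
  [[0, 0, 0], [0, 0, 0.08], 0.0],
  [[0, 0, 0], [0, 0, 0.16], 0.0],
  [[0, 0, 0], [0, 0, 0.24], 0.0],
])

```text
time_s: 18.5
tcp_pos: [458.6, 357.7, 204.0]
eef_rot: [[0.227, 0.974, 0.001], [0.974, -0.227, 0.001], [0.002, 0.001, -1.0]]
ft_force: [1.6, 1.4, -1.0]
grip_width: 15.8
grasp_force: 58.6
```

Scaled: -0.28 m is -0.3733, -0.23 m is -0.3067.

Call:
step_arm([
  [[0, 0, 0], [-0.004, -0.0667, 0.06], 0.0],
  [[0, 0, 0], [-0.008, -0.1467, 0.0667], 0.0],
  [[0, 0, 0], [-0.012, -0.2267, 0.0667], 0.0],
  [[0, 0, 0], [-0.016, -0.3067, 0.0667], 0.0],
  [[0, 0, 0], [-0.02, -0.3733, 0.0667], 0.0],
])

```text
time_s: 19.12
tcp_pos: [443.4, 75.1, 252.0]
eef_rot: [[0.228, 0.974, 0.002], [0.974, -0.228, -0.001], [-0.001, 0.003, -1.0]]
ft_force: [0.6, -0.5, -0.3]
grip_width: 16.1
grasp_force: 58.6
```

Scaled: -0.01 m is -0.0133.

Call:
step_arm([
  [[0, 0, 0], [0, 0, 0], 0.0],
  [[0, 0, 0], [0, 0, -0.0133], 0.0],
])

```text
time_s: 19.38
tcp_pos: [444.5, 78.4, 241.9]
eef_rot: [[0.227, 0.974, 0.004], [0.974, -0.227, 0.001], [0.002, 0.004, -1.0]]
ft_force: [0.2, 1.2, -0.7]
grip_width: 16.6
grasp_force: 58.6
```

```bash
python3 -c "
from h import *
log()"
```

```text
t 19.38 tcp [444.5  78.4 241.9] yclose -13.1 z [ 0.  0. -1.] q [ 17.8  23.4 -42.7 115.8  21.2  48.3 -50. ] F [ 0.2  1.2 -0.7] w 16.6 g 58.6
```

Release, rise, and look at both views; also fit a kinematic model from the logged poses.

Scaled: -0.036 m is -0.048, 0.025 m is 0.0333.

Call:
step_arm([
  [[0, 0, 0], [0, 0, -0.048], 0.0],
  [[0, 0, 0], [0, 0, -0.048], 0.0],
  [[0, 0, 0], [0, 0, -0.048], 0.045],
  [[0, 0, 0], [0, 0, -0.048], 0.045],
  [[0, 0, 0], [0, 0, 0.0333], 0.05],
])

```text
time_s: 20.0
tcp_pos: [441.5, 76.9, 264.5]
eef_rot: [[0.226, 0.974, -0.007], [0.974, -0.226, -0.001], [-0.002, -0.007, -1.0]]
ft_force: [1.4, -0.5, -0.6]
grip_width: 50.6
grasp_force: 0.0
```

Scaled: 0.18 m is 0.24, 0.12 m is 0.16.

Call:
step_arm([
  [[0, 0, 0], [0, 0.08, 0.0667], 0.06],
  [[0, 0, 0], [0, 0.16, 0.1333], 0.06],
  [[0, 0, 0], [0, 0.24, 0.1333], 0.085],
  [[0, 0, 0], [0, 0.24, 0.1333], 0.085],
])

```text
time_s: 20.5
tcp_pos: [442.8, 262.3, 368.3]
eef_rot: [[0.222, 0.975, 0.003], [0.975, -0.222, 0.004], [0.005, 0.002, -1.0]]
ft_force: [0.2, -0.7, -0.3]
grip_width: 84.8
grasp_force: 0.0
```

Run:
```python
from h import *
log();t=snap("top","t3");s=snap("scene","s3")
a=cv2.resize(t[110:300,110:310],(600,570),interpolation=cv2.INTER_CUBIC);cv2.imwrite("pics/t3c.png",a)
L=[json.loads(l) for l in open("log.txt")]
from scipy.optimize import least_squares
from scipy.spatial.transform import Rotation as Ro
S=json.dumps
Q=np.radians([l[0] for l in L]);P=np.array([l[1] for l in L]);RR=np.array([l[2] for l in L])
# PoE: joints axes guess; signs s1,s3,s5,s7 ; z y z y z y z
def fk(q,p):
    h,L1,a,L2,b,L3=p[:6];o=p[6:]
    T=np.eye(3);x=np.array([0,0,h])
    R=Ro.from_euler("z",o[0]-q[0]).as_matrix()@Ro.from_euler("y",q[1]).as_matrix()@Ro.from_euler("z",-q[2]).as_matrix()
    x=x+R@[a,0,L1]
    R=R@Ro.from_euler("y",q[3]).as_matrix()
    x=x+R@[b,0,L2];R=R@Ro.from_euler("z",-q[4]).as_matrix()@Ro.from_euler("y",q[5]).as_matrix()
    x=x+R@[o[1],0,L3];R=R@Ro.from_euler("z",o[2]-q[6]).as_matrix()
    return x,R
def f(p):
    r=[]
    for q,P_,R_ in zip(Q,P,RR):
        x,R=fk(q,p);r+=list(x-P_)+list((R-R_).ravel()*200)
    return r
best=None
for o2 in(0,np.pi/2,np.pi,-np.pi/2):
    s_=least_squares(f,[330,400,0,400,0,250,0,0,o2])
    if best is None or s_.cost<best.cost:best=s_
print(best.cost,len(L),np.round(best.x,3))
np.save("kin.npy",best.x)
```

```text
t 20.50 tcp [442.8 262.3 368.3] yclose -12.9 z [ 0.  0. -1.] q [ -0.5  21.9 -47.3  95.9  17.   69.4 -64.6] F [ 0.2 -0.7 -0.3] w 84.8 g 0.0
96.48507399084608 13 [ 1.23655e+02  5.62715e+02  1.14580e+01  3.81767e+02  7.75400e+00
  1.34996e+02 -4.90000e-02  8.60400e+00  1.52200e+00]
```

View pics/t3c.png

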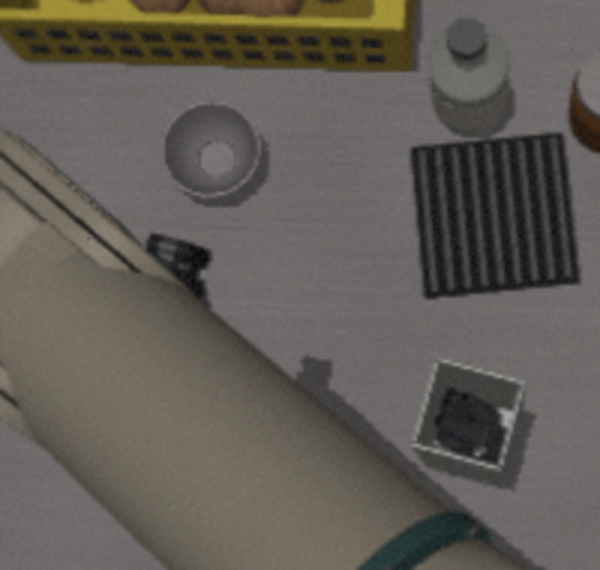

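View pics/s3.png

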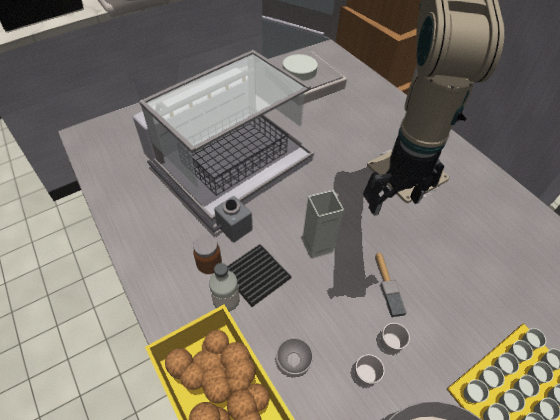

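Scaled: 0.1 m is 0.1333, 0.08 m is 0.1067, -40 degrees is -0.3333.

Call:
step_arm([
  [[0, -0.0833, 0], [0.0267, -0.0267, 0.0267], 0.0854],
  [[0, -0.1667, 0], [0.0667, -0.0533, 0.0267], 0.0854],
  [[0, -0.25, 0], [0.1067, -0.08, 0.0267], 0.0854],
  [[0, -0.3333, 0], [0.1333, -0.08, 0.0267], 0.0854],
  [[0, -0.3333, 0], [0.1333, -0.08, 0.0267], 0.0854],
])

```text
time_s: 21.22
tcp_pos: [542.8, 195.2, 385.4]
eef_rot: [[0.175, 0.745, 0.644], [0.974, -0.226, -0.003], [0.144, 0.628, -0.765]]
ft_force: [0.5, -0.0, 0.2]
grip_width: 85.3
grasp_force: 0.0
```

```bash
cat > kin.py <<'E'
from h import *
from scipy.optimize import least_squares
from scipy.spatial.transform import Rotation as Ro
lo=np.array([-175.42,-21.48,-71.46,10.55,-63.04,13.31,-168.57])+2;hi=np.array([175.42,121.26,75.88,141.38,243.04,113.54,168.57])-2
E_=lambda a,t:Ro.from_euler(a,t).as_matrix()
def fk(q,p,pts=False):
    h,L1,a,L2,b,L3=p[:6];o=p[6:]
    R=E_("z",o[0]-q[0])@E_("y",q[1])@E_("z",-q[2]);x=np.array([0,0,h])+R@[a,0,L1];e=x
    R=R@E_("y",q[3]);x=x+R@[b,0,L2];w=x
    R=R@E_("z",-q[4])@E_("y",q[5]);x=x+R@[o[1],0,L3];R=R@E_("z",o[2]-q[6])
    return (x,R,e,w) if pts else (x,R)
def fit():
    L=[json.loads(l) for l in open("log.txt")];Q=np.radians([l[0] for l in L])
    def f(p):
        r=[]
        for q,l in zip(Q,L):
            x,R=fk(q,p);r+=list(x-l[1])+list((R-np.array(l[2])).ravel()*200)
        return r
    s=least_squares(f,np.load("kin.npy"));np.save("kin.npy",s.x);print("fit",s.cost,np.round(s.x,2));return s.x
def ik(x,R,p,q0=None,n=25):
    rng=np.random.default_rng(0);best=None
    for k in range(n if q0 is None else 1):
        g=np.radians(rng.uniform(lo,hi)) if q0 is None else np.clip(np.radians(q0),np.radians(lo)+.01,np.radians(hi)-.01)
        def f(q):
            X,RR=fk(q,p);r=list((X-x))+list((RR-R).ravel()*200)
            if q0 is not None:r+=list((q-np.radians(q0))*.3)
            return r
        s=least_squares(f,g,bounds=(np.radians(lo),np.radians(hi)),max_nfev=60)
        if best is None or s.cost<best.cost:best=s
    X,RR,e,w=fk(best.x,p,True)
    return np.degrees(best.x),np.linalg.norm(X-x),e,w
def pose(phi,a,roll):
    "tool z at azimuth phi, a deg below horizontal; closing horizontal at roll 0; roll about tool z"
    c=np.radians;d=np.array([np.cos(c(phi))*np.cos(c(a)),np.sin(c(phi))*np.cos(c(a)),-np.sin(c(a))])
    y=np.array([-np.sin(c(phi)),np.cos(c(phi)),0]);R=np.column_stack([np.cross(y,d),y,d]);return R@E_("z",c(roll))
E
python3 - <<'E'
from kin import *
log();p=fit()
np.set_printoptions(precision=0,suppress=True)
for xy in((444,77),(520,90),(600,100),(650,120)):
  for phi in(-13.5,10,76.5):
    for a in(0,20,40):
      for roll in(0,180):
        R=pose(phi,a,roll);g=np.array([*xy,75.]);q,e,el,w=ik(g+R[:,2]*19,R,p,n=8)
        if e<3:print(xy,phi,a,roll,"err %.1f"%e,q,"w",w)
E
```

```text
t 21.23 tcp [542.8 195.2 385.4] yclose -16.9 z [ 0.64 -0.   -0.77] q [ -5.2   9.3 -35.5 120.3  61.1  33.9 -99.1] F [ 0.5 -0.   0.2] w 85.3 g 0.0
fit 154.61512170496633 [ 3.3251e+02  5.6583e+02  8.1000e+00  3.8029e+02  5.9900e+00  3.4995e+02
 -4.0000e-02  6.9400e+00  1.5300e+00]
(444, 77) 76.5 0 0 err 0.0 [ 50.  83. -25. 118. -59.  59. -89.] w [ 366. -245.   68.]
(444, 77) 76.5 0 180 err 0.0 [ 53.  85. -28. 118. -57.  55.  88.] w [ 367. -245.   68.]
(444, 77) 76.5 20 0 err 0.0 [  60.   79.  -46.  126.  -46.   24. -112.] w [ 373. -228.  182.]
(444, 77) 76.5 20 180 err 0.0 [ 64.  84. -53. 125. -25.  18.  46.] w [ 375. -228.  183.]
(444, 77) 76.5 40 0 err 1.8 [  48.   62.  -41.  130.  -61.   15. -109.] w [ 390. -177.  283.]
(444, 77) 76.5 40 180 err 1.8 [ 48.  62. -41. 130. -61.  15.  71.] w [ 390. -177.  283.]
(520, 90) -13.5 0 0 err 2.4 [ -47.   94.    5.  139.  113.  112. -143.] w [199. 165.  66.]
(520, 90) -13.5 0 180 err 2.4 [-47.  94.   5. 139. 113. 112.  37.] w [199. 165.  66.]
(520, 90) 76.5 0 0 err 0.0 [  49.   85.  -33.  110.  -57.   55. -100.] w [ 444. -232.   68.]
(520, 90) 7
[... 2598 characters left out ...]
[ -19.   54.    9.  134.  184.   58. -101.] w [396.  74. 282.]
(650, 120) 10 40 180 err 0.0 [ -2.  56. -17. 134. 170.  59. 104.] w [396.  77. 283.]
(650, 120) 76.5 0 0 err 0.0 [  45.   91.  -48.   93.  -46.   50. -122.] w [ 576. -203.   69.]
(650, 120) 76.5 0 180 err 0.0 [ 40.  86. -39.  93. -56.  57.  66.] w [ 575. -202.   69.]
(650, 120) 76.5 20 0 err 0.0 [  34.   71.  -31.  100.  -61.   46. -118.] w [ 580. -185.  182.]
(650, 120) 76.5 20 180 err 0.0 [ 34.  71. -31. 100. -61.  46.  62.] w [ 580. -185.  182.]
(650, 120) 76.5 40 0 err 0.0 [  30.   62.  -35.  102.  -44.   29. -141.] w [ 595. -131.  284.]
(650, 120) 76.5 40 180 err 0.0 [ 25.  59. -26. 102. -55.  35.  48.] w [ 594. -131.  284.]
```

```bash
cat > plan.py <<'E'
from kin import *
p=np.load("kin.npy")
WY=np.array([.988,.157,0]);WX=np.array([.157,-.988,0]);Z=np.array([0,0,1.])
HF=np.array([471,-226,0.])
def rotpose(phi,a,axis,ang,roll):
    return Ro.from_rotvec(np.radians(ang)*axis).as_matrix()@pose(phi,a,roll)
E
python3 - <<'E'
from plan import *
np.set_printoptions(precision=0,suppress=True)
c1=lambda u,v:(u/3.7+109.6,v/3.7+119.6)
for n,uv,z in(("cup2",(96,460),55),("cup1",(67,310),55),("bowl",(262,147),40)):print(n,onz("top",*c1(*uv),z))
def go(lab,R,g,q):
    r=ik(g+R[:,2]*19,R,p,q0=q);print("  ",lab,"err %.1f"%r[1],r[0],"el",r[2],"w",r[3]);return r[0]
a=5;phi=-81
for xy in((540,-20),(580,0)):
  for roll in(0,180):
    R=rotpose(phi,a,WY,0,roll);g=np.array([*xy,55.])
    sols=[]
    rng=np.random.default_rng(1)
    q,e,_,w=ik(g+R[:,2]*19,R,p,n=12);print(xy,roll,"grasp %.1f"%e,q,w)
    if e>3:continue
    q=go("lift",R,g+[0,0,220],q)
    for f in(.5,1):q=go("pre",R,(1-f)*np.array([*xy,275])+f*np.array([480,-60,300]),q)
    for T in(-60,-30,0,20,30):
        c=np.cos(np.radians(T));s=np.sin(np.radians(T))
        m=HF+40*WY+Z*165+45*WX  # mouth
        if T<0:m=m-WX*60+Z*20
        gg=m-145*(c*WX-s*Z)
        q=go("T%d"%T,rotpose(phi,a,WY,90+T,roll),gg,q)
    for ang in(60,0):q=go("back%d"%ang,rotpose(phi,a,WY,ang,roll),np.array([500,0,330]),q)
    for s in(1,-1):
      qq=q
      for rr in(60,120,180):
        ax=-WX*0+np.array([np.cos(np.radians(phi)),np.sin(np.radians(phi)),0])
        qq=go("inv%d"%(s*rr),Ro.from_rotvec(np.radians(s*rr)*ax).as_matrix()@pose(phi,a,roll),np.array([560,30,330]),qq)
      qq=go("mat",Ro.from_rotvec(np.pi*ax).as_matrix()@pose(phi,a,roll),np.array([646,67,154]),qq)
E
```

```text
cup2 [460. 414.  55.]
cup1 [564. 443.  55.]
bowl [691. 318.  40.]
(540, -20) 0 grasp 0.0 [-24.  78. -17.  99.  75. 102. -94.] [488. 306.  77.]
   lift err 0.0 [-22.  56. -20. 107.  72. 107. -81.] el [444. 159. 645.] w [490. 306. 297.]
   pre err 0.0 [-21.  53. -20. 113.  71. 105. -84.] el [434. 150. 664.] w [459. 286. 310.]
   pre err 0.0 [-21.  51. -21. 119.  70. 104. -88.] el [422. 142. 681.] w [429. 266. 322.]
   T-60 err 0.0 [ -2.  62. -26. 123.  87.  78. -96.] el [502.  -3. 594.] w [453. 138. 244.]
   T-30 err 0.0 [ 19.  47. -45. 123.  75.  59. -72.] el [ 389. -147.  717.] w [468.  63. 410.]
   T0 err 0.0 [ 52.  50. -67. 112.  50.  56. -29.] el [ 256. -350.  696.] w [ 505. -146.  495.]
   T20 err 0.0 [ 62.  53. -69. 101.  28.  63.  -5.] el [ 206. -407.  667.] w [ 525. -267.  515.]
   T30 err 0.0 [ 64.  57. -69.  95.  19.  70.   4.] el [ 195. -432.  642.] w [ 535. -327.  508.]
   back60 err 0.0 [ 20.  30. -59. 107.  49.  78. -49.] el [ 267. -105.  820.] w [482. 143. 628.]
   back0 err 0.0 [-23.  50. -24. 111.  67. 111. -81.] el [410. 156. 690.] w [450. 326. 352.]
   inv60 err 0.0
[... 5391 characters left out ...]
.] el [395. 210. 679.] w [486. 353. 338.]
   inv120 err 0.0 [-36.  54.  -4. 104.  71. 103. -12.] el [384. 254. 662.] w [486. 352. 309.]
   inv180 err 0.0 [-41.  56.   6. 100.  66. 101. -68.] el [370. 296. 643.] w [511. 356. 295.]
   mat err 0.0 [-39.  76.   6.  78.  66. 101. -66.] el [443. 328. 461.] w [598. 393. 119.]
   inv-60 err 7.6 [-27.  54. -16.  98.  68. 112. 167.] el [418. 194. 660.] w [523. 357. 333.]
   inv-120 err 128.7 [-30.  64. -20. 131.  72. 112. 167.] el [455. 237. 572.] w [311. 270. 221.]
   inv-180 err 181.9 [-37.  91.   1. 139.  74. 112. 167.] el [466. 321. 314.] w [223. 150.  76.]
   mat err 83.8 [-76.  99.  74. 130. 171.  15. 167.] el [168. 532. 240.] w [359. 206. 201.]
```

Scaled: -0.118 m is -0.1573, -0.099 m is -0.132, 40 degrees is 0.3333.

Call:
step_arm([
  [[0, 0.0833, 0], [-0.0333, -0.04, 0], 0.0854],
  [[0, 0.1667, 0], [-0.0667, -0.08, 0], 0.0854],
  [[0, 0.25, 0], [-0.1, -0.12, 0], 0.0854],
  [[0, 0.3333, 0], [-0.132, -0.1573, 0], 0.0854],
  [[0, 0.3333, 0], [-0.132, -0.1573, -0.08], 0.0854],
])

```text
time_s: 21.85
tcp_pos: [447.0, 75.5, 330.4]
eef_rot: [[0.236, 0.972, 0.009], [0.972, -0.236, -0.002], [0.0, 0.009, -1.0]]
ft_force: [1.4, -0.2, 1.1]
grip_width: 85.1
grasp_force: 0.0
```

Scaled: -0.055 m is -0.0733.

Call:
step_arm([
  [[0, 0, 0], [0, 0, -0.0733], 0.0854],
  [[0, 0, 0], [0, 0, -0.0733], 0.0854],
  [[0, 0, 0], [0, 0, -0.0733], 0.0854],
])

```text
time_s: 22.22
tcp_pos: [445.2, 79.7, 272.6]
eef_rot: [[0.227, 0.974, 0.003], [0.974, -0.227, 0.0], [0.001, 0.003, -1.0]]
ft_force: [0.3, 0.5, 0.5]
grip_width: 85.2
grasp_force: 0.0
```

```bash
python3 -c "
from h import *
log()"
```

```text
t 22.23 tcp [445.2  79.7 272.6] yclose -13.1 z [ 0.  0. -1.] q [ 15.1  19.9 -38.2 113.3  15.6  51.7 -44.3] F [0.3 0.5 0.5] w 85.2 g 0.0
```

Scaled: -0.107 m is -0.1427, -0.001 m is -0.0013.

Call:
step_arm([
  [[0, 0, 0], [-0.0013, -0.0027, -0.0533], 0.0854],
  [[0, 0, 0], [-0.0013, -0.0027, -0.0933], 0.0854],
  [[0, 0, 0], [-0.0013, -0.0027, -0.12], 0.0854],
  [[0, 0, 0], [-0.0013, -0.0027, -0.1427], 0.0854],
  [[0, 0, 0], [-0.0013, -0.0027, -0.1427], 0.0854],
])

```text
time_s: 22.85
tcp_pos: [444.6, 77.8, 165.3]
eef_rot: [[0.227, 0.974, 0.003], [0.974, -0.227, -0.0], [0.0, 0.003, -1.0]]
ft_force: [0.4, 0.6, -0.1]
grip_width: 85.1
grasp_force: 0.0
```

Scaled: 0.05 m is 0.0667, 0.02 m is 0.0267.

Call:
step_arm([
  [[0, 0, 0], [0, 0, 0], 0.05],
  [[0, 0, 0], [0, 0, 0], 0.05],
  [[0, 0, 0], [0, 0, 0], 0.05],
  [[0, 0, 0], [0, 0, 0.0267], 0.05],
  [[0, 0, 0], [0, 0, 0.0667], 0.05],
])

```text
time_s: 23.48
tcp_pos: [443.0, 77.3, 214.8]
eef_rot: [[0.227, 0.974, -0.001], [0.974, -0.227, -0.0], [-0.001, -0.001, -1.0]]
ft_force: [1.3, -0.1, -3.3]
grip_width: 69.1
grasp_force: 70.9
```

```bash
python3 -c "
from h import *
log()"
```

```text
t 23.48 tcp [443.   77.3 214.8] yclose -13.1 z [-0. -0. -1.] q [ 12.6  24.5 -35.8 117.9  20.5  43.7 -48.9] F [ 1.3 -0.1 -3.3] w 69.1 g 70.9
```

Scaled: -0.087 m is -0.116, 0.086 m is 0.1147, 22.5 degrees is 0.1875.

Call:
step_arm([
  [[0, 0, 0.05], [0.0293, -0.0293, 0], 0.05],
  [[0, 0, 0.1], [0.0573, -0.0587, 0], 0.05],
  [[0, 0, 0.1417], [0.0853, -0.088, 0], 0.05],
  [[0, 0, 0.1833], [0.1147, -0.116, 0], 0.05],
  [[0, 0, 0.1875], [0.1147, -0.116, -0.0133], 0.05],
])

```text
time_s: 24.1
tcp_pos: [531.9, -12.0, 204.7]
eef_rot: [[-0.159, 0.987, 0.004], [0.987, 0.159, -0.001], [-0.001, 0.004, -1.0]]
ft_force: [-0.1, 0.6, -4.4]
grip_width: 69.0
grasp_force: 70.9
```

Scaled: -0.0395 m is -0.0527, -0.037 m is -0.0493.

Call:
step_arm([
  [[0, 0, 0], [0, 0, -0.02], 0.05],
  [[0, 0, 0], [0, 0, -0.04], 0.05],
  [[0, 0, 0], [0, 0, -0.0493], 0.05],
  [[0, 0, 0], [0, 0, -0.0527], 0.05],
  [[0, 0, 0], [0, 0, -0.0527], 0.05],
])

```text
time_s: 24.72
tcp_pos: [529.0, -9.3, 166.0]
eef_rot: [[-0.164, 0.987, -0.0], [0.987, 0.164, -0.002], [-0.002, -0.001, -1.0]]
ft_force: [-4.3, -1.8, 13.6]
grip_width: 68.9
grasp_force: 73.1
```

```bash
python3 -c "
from h import *
log()"
```

```text
t 24.73 tcp [529.   -9.3 166. ] yclose 9.4 z [-0. -0. -1.] q [ 22.6  35.5 -37.6 109.4  30.2  45.2 -22.3] F [-4.3 -1.8 13.6] w 68.9 g 73.1
```

Scaled: 0.14 m is 0.1867, 0.105 m is 0.14, -9.9 degrees is -0.0825.

Call:
step_arm([
  [[0, 0, 0], [0, 0, 0], 0.0854],
  [[0, 0, 0], [0, 0, 0], 0.0854],
  [[0, 0, 0], [0, 0, 0.0667], 0.0854],
  [[0, 0, 0], [0, 0, 0.14], 0.0854],
  [[-0.0825, -0.0133, 0], [0, 0, 0.1867], 0.0854],
])

```text
time_s: 25.35
tcp_pos: [530.9, -15.5, 306.1]
eef_rot: [[-0.148, 0.989, 0.029], [0.973, 0.151, -0.176], [-0.179, 0.002, -0.984]]
ft_force: [-0.0, 0.4, -1.6]
grip_width: 85.5
grasp_force: 0.0
```

Scaled: 0.02 m is 0.0267, 0.01 m is 0.0133, -1.6 degrees is -0.0133.

Call:
step_arm([
  [[-0.0825, -0.0133, 0], [0, 0, 0.0133], 0.0854],
  [[-0.165, -0.0258, 0], [0, 0, 0.0267], 0.0854],
  [[-0.2467, -0.0392, 0], [0, 0, 0.0267], 0.0854],
  [[-0.3292, -0.0525, 0], [0, 0, 0.0267], 0.0854],
  [[-0.3292, -0.0525, 0], [0, 0, 0.0267], 0.0854],
])

```text
time_s: 25.98
tcp_pos: [529.1, -5.9, 321.6]
eef_rot: [[-0.115, 0.986, 0.123], [0.634, 0.168, -0.755], [-0.765, -0.009, -0.644]]
ft_force: [0.1, 0.7, 0.1]
grip_width: 85.5
grasp_force: 0.0
```

```bash
python3 -c "
from h import *
log()"
```

```text
t 25.98 tcp [529.1  -5.9 321.6] yclose 9.7 z [ 0.12 -0.76 -0.64] q [-12.4  32.5 -28.  104.7  55.2  86.5 -55.3] F [0.1 0.7 0.1] w 85.5 g 0.0
```

Scaled: -0.03 m is -0.04, -0.02 m is -0.0267, -34.6 degrees is -0.2883.

Call:
step_arm([
  [[-0.0825, -0.0133, 0], [0.0013, -0.0067, 0], 0.0854],
  [[-0.165, -0.0258, 0], [0.0027, -0.0133, 0], 0.0854],
  [[-0.2467, -0.0392, 0], [0.004, -0.02, 0], 0.0854],
  [[-0.2883, -0.0458, 0], [0.004, -0.0267, -0.0267], 0.0854],
  [[-0.2883, -0.0458, 0], [0.004, -0.0267, -0.04], 0.0854],
])

```text
time_s: 26.6
tcp_pos: [532.2, -31.0, 292.5]
eef_rot: [[-0.023, 0.988, 0.153], [0.085, 0.154, -0.984], [-0.996, -0.009, -0.088]]
ft_force: [-0.6, -0.2, 0.1]
grip_width: 85.5
grasp_force: 0.0
```

Call:
step_arm([
  [[0, 0, 0], [0, 0, 0], 0.0854],
  [[0, 0, 0], [0, 0, 0], 0.0854],
])

```text
time_s: 26.85
tcp_pos: [532.7, -29.9, 295.7]
eef_rot: [[-0.017, 0.988, 0.156], [0.087, 0.156, -0.984], [-0.996, -0.003, -0.088]]
ft_force: [0.7, 0.4, 0.8]
grip_width: 85.6
grasp_force: 0.0
```

Run:
```python
from kin import *
log();p=fit();im=snap("top","t4");print(np.round(observe()["eef_rot"],3))
cv2.imwrite("pics/t4c.png",cv2.resize(im[120:320,150:400],(750,600),interpolation=cv2.INTER_CUBIC))
q=np.radians(observe()["joint_positions"]);print([np.round(v) for v in fk(q,p,True)[2:]])
```

```text
t 26.85 tcp [532.7 -29.9 295.7] yclose 9.0 z [ 0.16 -0.98 -0.09] q [-26.2  52.3 -15.7 107.7  66.6 105.  -76. ] F [0.7 0.4 0.8] w 85.6 g 0.0
fit 449.4694768143959 [ 3.2114e+02  5.7199e+02  5.0900e+00  3.7537e+02  5.4000e-01  3.5270e+02
 -4.0000e-02  6.8300e+00  1.5400e+00]
[[-0.016  0.988  0.156]
 [ 0.087  0.157 -0.984]
 [-0.996 -0.003 -0.088]]
[array([415., 187., 667.]), array([485., 324., 325.])]
```

View pics/t4c.png

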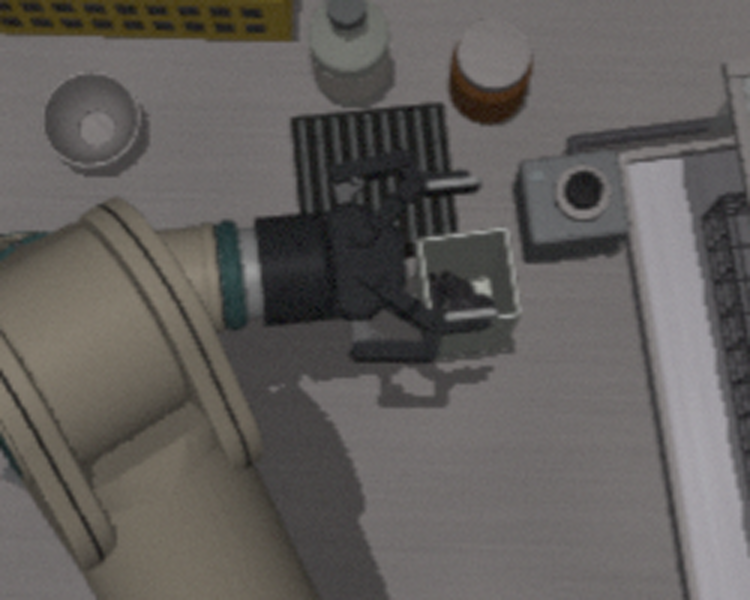

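Run:
```python
from plan import *
np.set_printoptions(precision=1,suppress=True)
f=lambda P:(proj("top",P)-[150,120])*3
q=np.radians(observe()["joint_positions"]);x,R,e,w=fk(q,p,True);t=R[:,2]
for s in(0,19,73,150,200,250,300,350):print(s,x-s*t,f(x-s*t))
print("el",f(e), "cup2",f([460,414,55]))
P=np.array([onz("top",u/3+150-.33,v/3+120-.33,200) for u,v in((417,240),(508,230),(520,316),(432,330))]);print(P[:,:2],P.mean(0))
im=snap("scene","s4");cv2.imwrite("pics/s4.png",im)
print("scene w",proj("scene",w))
```

```text
0 [526.  -25.6 300.4] [496.6 254.6]
19 [523.7  -6.8 302.1] [469.8 256.5]
73 [517.3  46.6 306.8] [392.7 261.9]
150 [508.1 122.8 313.6] [281.4 269.9]
200 [502.1 172.2 318.1] [208.2 275.1]
250 [496.2 221.7 322.5] [134.3 280.3]
300 [490.2 271.1 326.9] [ 59.7 285.6]
350 [484.2 320.6 331.3] [-15.5 291. ]
el [ 76.6 322.3] cup2 [-43.9 371.9]
[[556.4  29.6]
 [566.4 -39.9]
 [500.  -50. ]
 [487.3  16.4]] [527.5 -10.9 200. ]
scene w [390.2 253.2]
```

View pics/s4.png

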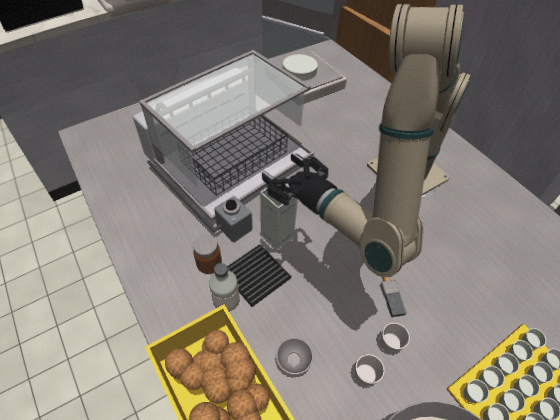

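Scaled: -0.05 m is -0.0667, -0.005 m is -0.0067, -8 degrees is -0.0667.

Call:
step_arm([
  [[0, 0, -0.0667], [-0.0067, 0, 0], 0.0854],
  [[0, 0, -0.0667], [-0.0067, 0, -0.0667], 0.0854],
  [[0, 0, -0.0667], [-0.0067, 0, -0.0667], 0.0854],
])

```text
time_s: 27.32
tcp_pos: [527.0, -29.7, 242.7]
eef_rot: [[-0.012, 1.0, 0.018], [0.085, 0.019, -0.996], [-0.996, -0.01, -0.085]]
ft_force: [0.3, 0.2, 0.5]
grip_width: 85.3
grasp_force: 0.0
```

```bash
python3 -c "
from h import *
log()"
```

```text
t 27.32 tcp [527.  -29.7 242.7] yclose 1.1 z [ 0.02 -1.   -0.09] q [-25.5  58.9 -14.1 100.9  61.6 105.9 -77.3] F [0.3 0.2 0.5] w 85.3 g 0.0
```

Scaled: -0.07 m is -0.0933, -0.02 m is -0.0267.

Call:
step_arm([
  [[0, 0, 0], [0, 0, -0.0267], 0.0854],
  [[0, 0, 0], [0, 0, -0.0533], 0.0854],
  [[0, 0, 0], [0, 0, -0.08], 0.0854],
  [[0, 0, 0], [0, 0, -0.0933], 0.0854],
])

```text
time_s: 27.82
tcp_pos: [527.3, -29.4, 172.9]
eef_rot: [[-0.009, 1.0, 0.019], [0.086, 0.019, -0.996], [-0.996, -0.007, -0.086]]
ft_force: [-0.3, -0.2, 0.6]
grip_width: 85.3
grasp_force: 0.0
```

Scaled: -0.114 m is -0.152, -0.09 m is -0.12.

Call:
step_arm([
  [[0, 0, 0], [0, 0, -0.04], 0.0854],
  [[0, 0, 0], [0, 0, -0.08], 0.0854],
  [[0, 0, 0], [0, 0, -0.12], 0.0854],
  [[0, 0, 0], [0, 0, -0.152], 0.0854],
  [[0, 0, 0], [0, 0, -0.152], 0.0854],
])

```text
time_s: 28.45
tcp_pos: [526.8, -29.6, 58.9]
eef_rot: [[-0.01, 1.0, 0.018], [0.085, 0.019, -0.996], [-0.996, -0.008, -0.085]]
ft_force: [0.4, 1.0, 0.0]
grip_width: 85.4
grasp_force: 0.0
```

```bash
python3 -c "
from h import *
log();snap('scene','s5');im=snap('top','t5');cv2.imwrite('pics/t5c.png',cv2.resize(im[150:320,100:350],(750,510)))"
```

```text
t 28.45 tcp [526.8 -29.6  58.9] yclose 1.1 z [ 0.02 -1.   -0.08] q [-26.3  77.2 -12.6  93.2  63.2 100.5 -86.4] F [0.4 1.  0. ] w 85.4 g 0.0
```

View pics/s5.png

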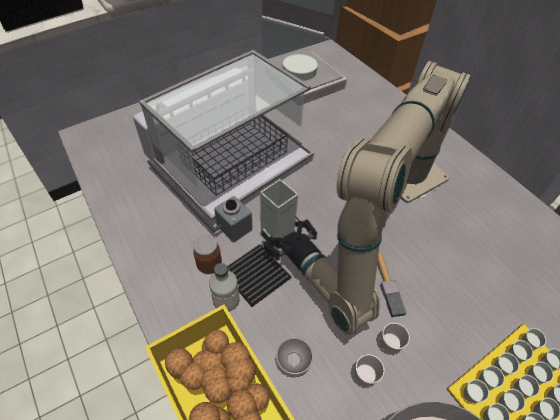

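Scaled: 0.02 m is 0.0267.

Call:
step_arm([
  [[0, 0, 0], [0, 0, 0], 0.05],
  [[0, 0, 0], [0, 0, 0], 0.05],
  [[0, 0, 0], [0, 0, 0], 0.05],
  [[0, 0, 0], [0, 0, 0], 0.05],
  [[0, 0, 0], [0, 0, 0.0267], 0.05],
])

```text
time_s: 29.18
tcp_pos: [526.7, -29.3, 78.4]
eef_rot: [[-0.01, 1.0, 0.018], [0.089, 0.019, -0.996], [-0.996, -0.009, -0.089]]
ft_force: [-0.6, -0.9, -3.6]
grip_width: 69.4
grasp_force: 68.0
```

Call:
step_arm([
  [[0, 0, 0], [0, 0, 0.0533], 0.05],
  [[0, 0, 0], [0, 0, 0.1067], 0.05],
  [[0, 0, 0], [0, 0, 0.16], 0.05],
  [[0, 0, 0], [0, 0, 0.2133], 0.05],
  [[0, 0, 0], [0, 0, 0.2667], 0.05],
])

```text
time_s: 29.8
tcp_pos: [527.0, -29.5, 281.2]
eef_rot: [[-0.009, 1.0, 0.019], [0.089, 0.019, -0.996], [-0.996, -0.007, -0.089]]
ft_force: [0.2, 0.2, -3.8]
grip_width: 68.9
grasp_force: 68.0
```

Run:
```python
from plan import *
log()
p=fit()
np.set_printoptions(precision=1,suppress=True)
q=observe()["joint_positions"]
phi,a=-89,5
# desired sequence of TCP poses
g0=62
def tcp(ang,G,phi): 
    R=rotpose(phi,a,WY,ang,0);return G+R[:,2]*19,R
for lab,ang,G in(("pre0",0,[500,-30,290]),("T-60",30,[500,-40,290]),("T-30",60,[500,-45,290]),("T-8",82,[500,-50,280]),):
    X,R=tcp(ang,np.array(G,float),-81);r=ik(X,R,p,q0=q);q=r[0];print(lab,"%.1f"%r[1],X,q,"w",r[3])
for T,D,zm in((-8,-30,190),(-5,40,185),(5,45,170),(15,45,160),(22,48,158),(28,50,158)):
    c=np.cos(np.radians(T));s=np.sin(np.radians(T));m=HF+25*WY+D*WX+Z*zm;d=c*WX-s*Z;G=m-(200-g0)*d
    X,R=tcp(90+T,G,-81);r=ik(X,R,p,q0=q);q=r[0]
    # clearance of gripper axis to hood corner, and pot top side z at hood front
    u=s*WX+c*Z;top=m+35*u;depth=(top-HF)@WX;ztop=top[2]+(depth/c*s if c else 0);low=m-35*u
    gd=-(G-HF)@WX;t=-R[:,2];tx,tz=t@WX,t[2];dist=abs(gd*tz-(279-G[2])*tx)/np.hypot(tx,tz)
    print("T",T,"%.1f"%r[1],"tcp",X,q,"lowcorner D %.0f z %.0f"%((low-HF)@WX,low[2]),"pot top at front %.0f"%ztop,"grip axis dist %.0f"%dist)
```

```text
t 29.80 tcp [527.  -29.5 281.2] yclose 1.1 z [ 0.02 -1.   -0.09] q [-25.4  55.1 -14.2 101.4  61.5 107.2 -74.5] F [ 0.2  0.2 -3.8] w 68.9 g 68.0
fit 742.092251581614 [ 3.1584e+02  5.7485e+02  2.8500e+00  3.6915e+02 -1.7500e+00  3.5673e+02
 -3.0000e-02  3.0700e+00  1.5400e+00]
pre0 0.0 [503.  -48.7 288.3] [-26.3  52.2 -15.4 114.9  66.9 101.7 -83.7] w [447.7 302.6 316.4]
T-60 0.0 [502.4 -55.4 279.1] [-12.2  35.6 -26.1 114.8  62.   82.3 -67.1] w [457.8 235.  481.5]
T-30 0.0 [501.2 -52.9 272.8] [ 12.   25.7 -37.1 111.1  45.5  63.2 -40.5] w [479.9  98.  595.3]
T-8 0.0 [500.1 -51.  261. ] [ 34.3  28.  -49.4 107.6  28.9  56.9 -19. ] w [500.2 -31.3 617.2]
T -8 0.0 tcp [469.7 -58.4 151.8] [ 29.9  33.7 -41.5 119.9  39.6  40.5 -29.2] lowcorner D -25 z 155 pot top at front 230 grip axis dist 172
T -5 0.0 tcp [ 480.4 -125.8  154. ] [ 41.   36.3 -44.8 115.6  37.3  43.4 -17.4] lowcorner D 43 z 150 pot top at front 217 grip axis dist 97
T 5 0.0 tcp [ 480.7 -127.4  163.3] [ 50.7  40.8 -52.8 111.   29.6  48.5  -6.8] lowcorner D 42 z 135 pot top at front 209 grip axis dist 74
T 15 0.0 tcp [ 480.8 -128.4  177.9] [ 57.5  45.9 -58.7 106.   23.   55.1   1. ] lowcorner D 36 z 126 pot top at front 208 grip axis dist 54
T 22 0.0 tcp [ 481.8 -134.6  192.8] [ 61.2  49.6 -61.8 101.6  19.   60.8   5.6] lowcorner D 35 z 126 pot top at front 215 grip axis dist 40
T 28 0.0 tcp [ 482.8 -140.9  206.9] [ 63.5  52.7 -63.8  97.7  15.8  66.    8.7] lowcorner D 34 z 127 pot top at front 224 grip axis dist 30
```

Scaled: -0.057 m is -0.076, -0.031 m is -0.0413, 8 degrees is 0.0667.

Call:
step_arm([
  [[0, 0, 0.0333], [-0.0373, -0.02, -0.0133], 0.05],
  [[0, 0, 0.0667], [-0.076, -0.0413, -0.0133], 0.05],
  [[0, 0, 0.0667], [-0.076, -0.0413, -0.0133], 0.05],
])

```text
time_s: 30.18
tcp_pos: [468.0, -61.7, 271.0]
eef_rot: [[-0.025, 0.987, 0.158], [0.083, 0.159, -0.984], [-0.996, -0.011, -0.086]]
ft_force: [1.2, 0.5, -4.0]
grip_width: 69.5
grasp_force: 68.2
```

Scaled: -0.01 m is -0.0133, 0.006 m is 0.008, 39.5 degrees is 0.3292.

Call:
step_arm([
  [[0.0825, 0.0133, 0], [0, 0.0013, 0], 0.05],
  [[0.165, 0.0258, 0], [0, 0.004, 0], 0.05],
  [[0.2467, 0.0392, 0], [-0.0013, 0.0053, -0.0133], 0.05],
  [[0.3292, 0.0525, 0], [-0.0013, 0.008, -0.0133], 0.05],
  [[0.3292, 0.0525, 0], [-0.0013, 0.008, -0.0133], 0.05],
])

```text
time_s: 30.8
tcp_pos: [469.8, -57.1, 262.9]
eef_rot: [[-0.108, 0.988, 0.111], [0.697, 0.155, -0.7], [-0.709, 0.002, -0.705]]
ft_force: [0.5, 0.0, -4.3]
grip_width: 69.3
grasp_force: 68.3
```

Scaled: 0.012 m is 0.016, -0.002 m is -0.0027, 39.5 degrees is 0.3292.

Call:
step_arm([
  [[0.0825, 0.0133, 0], [0, 0.004, 0], 0.05],
  [[0.165, 0.0258, 0], [-0.0013, 0.008, 0], 0.05],
  [[0.2467, 0.0392, 0], [-0.0027, 0.012, 0], 0.05],
  [[0.3292, 0.0525, 0], [-0.0027, 0.016, 0], 0.05],
  [[0.3292, 0.0525, 0], [-0.0027, 0.016, 0], 0.05],
])

```text
time_s: 31.42
tcp_pos: [466.0, -47.2, 258.6]
eef_rot: [[-0.153, 0.988, 0.007], [0.984, 0.153, -0.089], [-0.089, -0.007, -0.996]]
ft_force: [0.2, -1.3, -3.8]
grip_width: 69.3
grasp_force: 69.7
```

Run:
```python
from h import *
log();R=np.array(observe()["eef_rot"]);print(np.round(R,3))
snap("scene","s6")
```

```text
t 31.43 tcp [466.  -47.2 258.6] yclose 8.8 z [ 0.01 -0.09 -1.  ] q [ 29.4  23.2 -42.3 112.8  25.9  53.1 -18.1] F [ 0.2 -1.3 -3.8] w 69.3 g 69.7
[[-0.153  0.988  0.007]
 [ 0.984  0.153 -0.089]
 [-0.089 -0.007 -0.996]]
```

View pics/s6.png

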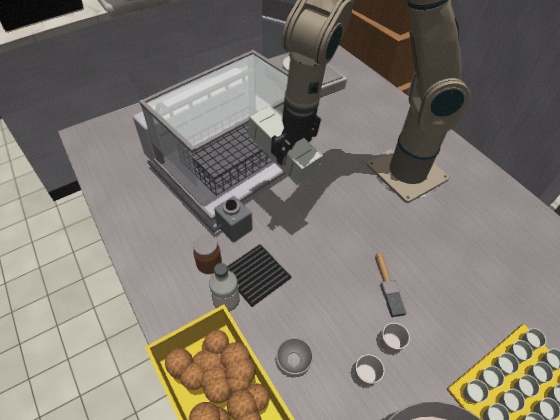

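Scaled: -0.111 m is -0.148, -0.08 m is -0.1067.

Call:
step_arm([
  [[0, 0, 0], [0, 0, -0.0533], 0.05],
  [[0, 0, 0], [0, 0, -0.1067], 0.05],
  [[0, 0, 0], [0, 0, -0.148], 0.05],
  [[0, 0, 0], [0, 0, -0.148], 0.05],
  [[0, 0, 0], [0, 0, -0.148], 0.05],
])

```text
time_s: 32.1
tcp_pos: [467.8, -40.6, 149.7]
eef_rot: [[-0.166, 0.986, 0.014], [0.982, 0.167, -0.088], [-0.089, -0.001, -0.996]]
ft_force: [-0.1, 0.3, -3.2]
grip_width: 69.4
grasp_force: 70.4
```

```bash
cat >> plan.py <<'E'
def mouth():
    s=observe();R=np.array(s["eef_rot"]);G=np.array(s["tcp_pos"])-19*R[:,2]
    # pot axis in tool frame: a=5: at upright y=close, z tool 5 deg below horizontal
    ax=R@(pose(0,5,0).T@Z);m=G+138*ax;b=G-62*ax
    r=lambda P:"D %.0f Y %.0f z %.0f"%((P-HF)@WX,(P-HF)@WY,P[2])
    u=np.cross(ax,R[:,1]);u*=np.sign(u[2])
    top=m+35*u;lowc=m-35*u
    print("T %.1f"%-np.degrees(np.arcsin(ax[2])),"mouth",r(m),"top",r(top),"low",r(lowc),"grip",r(G),"yaw off %.1f"%np.degrees(np.arcsin(ax@WY)))
    D=(top-HF)@WX
    k=(ax@WX);print("top side z at hood front %.0f"%(top[2]-D/k*ax[2]), "axis dist %.0f"%(-((G-HF)@WX)*-R[2,2]-(279-G[2])*-(R[:,2]@WX)))
E
python3 - <<'E'
from plan import *
log();mouth()
E
```

```text
t 32.10 tcp [467.8 -40.6 149.7] yclose 9.6 z [ 0.01 -0.09 -1.  ] q [ 22.   32.1 -34.9 120.2  38.   39.  -30.2] F [-0.1  0.3 -3.2] w 69.4 g 70.4
T -10.1 mouth D -49 Y 27 z 193 top D -56 Y 27 z 227 low D -43 Y 27 z 158 grip D -185 Y 26 z 169 yaw off 0.6
top side z at hood front 237 axis dist 194
```

Scaled: -0.084 m is -0.112, 0.01 m is 0.0133.

Call:
step_arm([
  [[0, 0, 0], [0.004, -0.0267, 0], 0.05],
  [[0, 0, 0], [0.0093, -0.056, 0], 0.05],
  [[0, 0, 0], [0.0133, -0.084, 0], 0.05],
  [[0, 0, 0], [0.0173, -0.112, 0], 0.05],
  [[0, 0, 0], [0.0173, -0.112, 0], 0.05],
])

```text
time_s: 32.72
tcp_pos: [481.1, -128.1, 150.4]
eef_rot: [[-0.159, 0.987, 0.016], [0.983, 0.16, -0.089], [-0.09, 0.001, -0.996]]
ft_force: [-0.5, -0.1, -4.4]
grip_width: 69.0
grasp_force: 70.5
```

Run:
```python
from plan import *
log();mouth()
```

```text
t 32.73 tcp [ 481.1 -128.1  150.4] yclose 9.2 z [ 0.02 -0.09 -1.  ] q [ 32.1  33.5 -35.  116.8  38.3  40.1 -19.6] F [-0.5 -0.1 -4.4] w 69.0 g 70.5
T -10.2 mouth D 39 Y 26 z 194 top D 33 Y 26 z 228 low D 45 Y 26 z 159 grip D -97 Y 25 z 169 yaw off 0.2
top side z at hood front 222 axis dist 106
```

Scaled: 0.04 m is 0.0533, 0.03 m is 0.04, 2.4 degrees is 0.02.

Call:
step_arm([
  [[0.0408, 0.0067, 0], [-0.0013, 0.0027, 0.012], 0.05],
  [[0.0825, 0.0133, 0], [-0.0013, 0.0053, 0.0253], 0.05],
  [[0.1233, 0.02, 0], [-0.0013, 0.0067, 0.04], 0.05],
  [[0.165, 0.0258, 0], [-0.0013, 0.008, 0.0533], 0.05],
  [[0.165, 0.0258, 0], [-0.0013, 0.008, 0.0533], 0.05],
])

```text
time_s: 33.35
tcp_pos: [480.2, -121.5, 189.7]
eef_rot: [[-0.156, 0.987, -0.038], [0.954, 0.16, 0.255], [0.257, 0.004, -0.966]]
ft_force: [0.6, -0.0, -4.4]
grip_width: 69.6
grasp_force: 70.8
```

Run:
```python
from plan import *
log();mouth()
```

```text
t 33.35 tcp [ 480.2 -121.5  189.7] yclose 9.2 z [-0.04  0.25 -0.97] q [ 52.   39.  -50.5 107.5  18.9  51.3   4.2] F [ 0.6 -0.  -4.4] w 69.6 g 70.8
T 9.9 mouth D 39 Y 26 z 184 top D 45 Y 26 z 219 low D 33 Y 26 z 150 grip D -97 Y 25 z 208 yaw off 0.2
top side z at hood front 227 axis dist 75
```

Scaled: 0.027 m is 0.036, 0.014 m is 0.0187, 9.9 degrees is 0.0825.

Call:
step_arm([
  [[0.0408, 0.0067, 0], [0, -0.0027, 0.0187], 0.05],
  [[0.0825, 0.0133, 0], [0, -0.004, 0.036], 0.05],
  [[0.0825, 0.0133, 0], [0, -0.004, 0.036], 0.05],
  [[0.0825, 0.0133, 0], [0, -0.004, 0.036], 0.05],
  [[0.0825, 0.0133, 0], [0, -0.004, 0.036], 0.05],
])

```text
time_s: 33.98
tcp_pos: [479.3, -122.0, 216.4]
eef_rot: [[-0.151, 0.986, -0.067], [0.894, 0.165, 0.416], [0.421, 0.003, -0.907]]
ft_force: [0.6, 0.3, -1.3]
grip_width: 69.4
grasp_force: 71.2
```

Call:
step_arm([
  [[0, 0, 0], [0, 0, 0], 0.05],
  [[0, 0, 0], [0, 0, 0], 0.05],
  [[0, 0, 0], [0, 0, 0], 0.05],
  [[0, 0, 0], [0, 0, 0], 0.05],
])

```text
time_s: 34.48
tcp_pos: [479.5, -123.4, 216.2]
eef_rot: [[-0.148, 0.987, -0.066], [0.894, 0.162, 0.418], [0.423, 0.003, -0.906]]
ft_force: [-0.2, 0.1, -1.4]
grip_width: 69.3
grasp_force: 71.2
```

Run:
```python
from plan import *
log();mouth()
```

```text
t 34.48 tcp [ 479.5 -123.4  216.2] yclose 9.3 z [-0.07  0.42 -0.91] q [ 58.4  43.  -55.3 101.9  12.1  59.5  11.5] F [-0.2  0.1 -1.4] w 69.3 g 71.2
T 20.0 mouth D 38 Y 25 z 186 top D 50 Y 25 z 219 low D 26 Y 25 z 153 grip D -92 Y 24 z 233 yaw off 0.3
top side z at hood front 237 axis dist 64
```

Scaled: 0.016 m is 0.0213, 0.006 m is 0.008, 4.9 degrees is 0.0408.

Call:
step_arm([
  [[0.0408, 0.0067, 0], [0.0013, -0.004, 0.0213], 0.05],
  [[0.0408, 0.0067, 0], [0.0013, -0.004, 0.0213], 0.05],
  [[0.0408, 0.0067, 0], [0.0013, -0.004, 0.008], 0.05],
  [[0.0408, 0.0067, 0], [0.0013, -0.004, 0.0213], 0.05],
  [[0.0408, 0.0067, 0], [0.0013, -0.004, 0.0213], 0.05],
])

```text
time_s: 35.1
tcp_pos: [480.9, -125.7, 233.1]
eef_rot: [[-0.144, 0.987, -0.077], [0.855, 0.163, 0.493], [0.499, 0.005, -0.867]]
ft_force: [0.5, 0.1, -1.1]
grip_width: 69.2
grasp_force: 71.3
```

Run:
```python
from plan import *
log();mouth();F=[]
im=snap("top","t7");sc=snap("scene","s7")
a=cv2.resize(im[150:340,370:520],None,fx=3,fy=3,interpolation=cv2.INTER_CUBIC)
b=cv2.resize(sc[100:230,150:330],None,fx=1.9,fy=1.9,interpolation=cv2.INTER_CUBIC)
c=np.zeros((max(a.shape[0],b.shape[0]),a.shape[1]+b.shape[1],3),np.uint8);c[:a.shape[0],:a.shape[1]]=a;c[:b.shape[0],a.shape[1]:]=b
cv2.imwrite("pics/m7.png",np.clip(c.astype(float)*1.4,0,255).astype(np.uint8))
```

```text
t 35.10 tcp [ 480.9 -125.7  233.1] yclose 9.4 z [-0.08  0.49 -0.87] q [ 60.7  45.  -57.2  98.7   9.1  64.   14.2] F [ 0.5  0.1 -1.1] w 69.2 g 71.3
T 24.9 mouth D 37 Y 27 z 191 top D 52 Y 27 z 223 low D 22 Y 27 z 160 grip D -88 Y 26 z 250 yaw off 0.4
top side z at hood front 247 axis dist 62
```

View pics/m7.png

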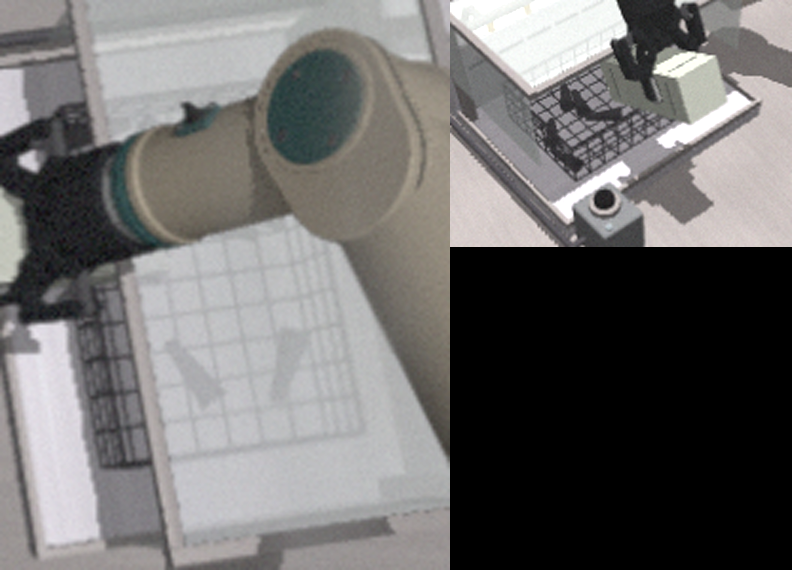

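Call:
step_arm([
  [[0, 0, 0], [-0.0053, 0.0333, 0], 0.05],
  [[0, 0, 0], [-0.0107, 0.0667, 0], 0.05],
  [[0, 0, 0], [-0.0147, 0.1, 0], 0.05],
  [[0, 0, 0], [-0.02, 0.1333, 0], 0.05],
  [[0, 0, 0], [-0.0227, 0.16, 0], 0.05],
])

```text
time_s: 35.83
tcp_pos: [463.1, -5.3, 232.4]
eef_rot: [[-0.143, 0.987, -0.078], [0.855, 0.163, 0.493], [0.499, 0.003, -0.866]]
ft_force: [0.3, 0.9, -3.2]
grip_width: 69.4
grasp_force: 71.3
```

Run:
```python
from plan import *
log();mouth();np.set_printoptions(precision=1,suppress=True)
q=observe()["joint_positions"];phi=-81;a=5
def go(lab,R,g):
    global q
    X=np.array(g,float)+R[:,2]*19;r=ik(X,R,p,q0=q);q=r[0];print(lab,"e%.1f"%r[1],"tcp",X,q,"w",r[3])
for ang,g in((90,[470,-20,300]),(60,[490,0,310]),(30,[510,20,330]),(0,[540,30,330])):go(ang,rotpose(phi,a,WY,ang,0),g)
phi2=-94
for ph in(-81,-90,-94):
  q1=q.copy()
  for s in(-60,-120,-180):
    f=-s/180;f2=phi+(ph-phi)*f;ax=np.array([np.cos(np.radians(f2)),np.sin(np.radians(f2)),0])
    go((ph,s),Ro.from_rotvec(np.radians(s)*ax).as_matrix()@pose(f2,a,0),[540+60*f,30+20*f,330])
  go("above",Ro.from_rotvec(np.pi*ax).as_matrix()@pose(ph,a,0),[646,67,230])
  go("mat",Ro.from_rotvec(np.pi*ax).as_matrix()@pose(ph,a,0),[646,67,149])
  q=q1
```

```text
t 35.83 tcp [463.1  -5.3 232.4] yclose 9.4 z [-0.08  0.49 -0.87] q [ 53.7  40.7 -59.3 109.1   5.7  52.7   5.9] F [ 0.3  0.9 -3.2] w 69.4 g 71.3
T 25.0 mouth D -85 Y 28 z 191 top D -70 Y 28 z 222 low D -99 Y 28 z 159 grip D -210 Y 27 z 249 yaw off 0.4
top side z at hood front 190 axis dist 167
90 e0.0 tcp [469.7 -18.4 281.1] [ 42.1  27.  -57.3 108.9  20.8  57.4 -14.3] w [477.7 -48.1 636.5]
60 e0.0 tcp [491.2  -7.9 292.8] [ 12.7  26.5 -46.8 109.3  45.3  70.4 -46.1] w [469.6 143.1 615.2]
30 e0.0 tcp [512.4   4.6 319.1] [-12.6  36.2 -34.6 106.8  58.9  93.2 -64.8] w [467.9 295.  521.5]
0 e0.0 tcp [543.   11.3 328.3] [-26.6  51.4 -20.2 103.5  67.5 110.6 -74. ] w [488.2 362.7 356.5]
(-81, -60) e0.0 tcp [561.5  17.7 329.2] [-29.   53.9 -13.9  96.2  66.2 111.5  -9.1] w [533.7 373.2 341.9]
(-81, -120) e0.0 tcp [581.5  24.4 330.8] [-32.3  56.9  -7.1  92.7  67.3 111.5  53.8] w [553.9 379.6 312.5]
(-81, -180) e0.0 tcp [603.   31.3 331.7] [-32.8  58.   -7.   93.1  71.8 111.5 113.8] w [548.7 382.3 297.8]
above e0.0 tcp [649.   48.3 231.7] [-32.5  69.   -6.3  82.4  73.4 110.6 114. ] w [594.7 399.3 1
[... 444 characters left out ...]
.   48.1 231.7] [-34.5  71.4   1.6  72.8  65.1 111.3 121.4] w [647.7 403.2 198. ]
mat e0.0 tcp [646.   48.1 150.7] [-34.3  78.5   1.2  69.2  64.  110.1 118. ] w [647.5 403.2 116.9]
(-94, -60) e0.0 tcp [560.1  17.7 329.2] [-30.2  54.7  -9.9  92.3  63.  111.5  -6.4] w [559.3 374.2 341.9]
(-94, -120) e0.0 tcp [578.7  24.4 330.8] [-34.8  59.1   1.7  84.7  60.3 111.5  60.2] w [605.1 379.7 312.7]
(-94, -180) e0.0 tcp [598.7  31.1 331.7] [-36.5  61.6   6.   80.7  60.9 111.5 124.1] w [625.2 385.3 298.1]
above e0.0 tcp [644.7  48.1 231.7] [-35.6  72.8   6.3  68.5  60.8 111.5 125.2] w [671.3 402.3 198.1]
mat e0.0 tcp [644.7  48.1 150.7] [-35.3  79.8   5.8  64.7  59.4 110.5 121.9] w [671.1 402.3 117. ]
```

Run:
```python
from plan import *
F=[]
for i in range(8):
    im=read_camera("top" if i%2 else "scene");F.append(np.array(observe()["ft_force"]));cv2.imwrite(f"pics/k{i%2}.png",im)
print(np.mean(F,0),np.std(F,0))
```

```text
[-0.01694561  0.2052505  -1.71663807] [0.43452654 1.2009209  0.56283282]
```

Scaled: 0.06 m is 0.08, 0.05 m is 0.0667, -49.4 degrees is -0.4117.

Call:
step_arm([
  [[-0.0825, -0.0133, 0], [0.0013, -0.0053, 0.02], 0.05],
  [[-0.165, -0.0258, 0], [0.004, -0.0107, 0.04], 0.05],
  [[-0.2467, -0.0392, 0], [0.0093, -0.016, 0.0667], 0.05],
  [[-0.3292, -0.0525, 0], [0.0187, -0.016, 0.0733], 0.05],
  [[-0.4117, -0.065, 0], [0.0293, -0.0133, 0.08], 0.05],
])

```text
time_s: 36.85
tcp_pos: [486.2, -16.7, 293.7]
eef_rot: [[-0.15, 0.987, 0.057], [0.925, 0.16, -0.343], [-0.348, 0.001, -0.938]]
ft_force: [0.5, -0.3, -2.8]
grip_width: 69.3
grasp_force: 71.2
```

Scaled: 0.05 m is 0.0667, 0.04 m is 0.0533, -49.4 degrees is -0.4117.

Call:
step_arm([
  [[-0.0825, -0.0133, 0], [0.0133, 0.0027, 0.0133], 0.05],
  [[-0.165, -0.0258, 0], [0.0267, 0.008, 0.0267], 0.05],
  [[-0.2467, -0.0392, 0], [0.04, 0.0133, 0.04], 0.05],
  [[-0.3292, -0.0525, 0], [0.0533, 0.02, 0.0467], 0.05],
  [[-0.4117, -0.065, 0], [0.0667, 0.024, 0.0467], 0.05],
])

```text
time_s: 37.48
tcp_pos: [536.2, 3.2, 327.1]
eef_rot: [[-0.058, 0.987, 0.148], [0.334, 0.159, -0.929], [-0.941, -0.005, -0.339]]
ft_force: [0.3, -1.7, -2.9]
grip_width: 69.2
grasp_force: 71.3
```

Run:
```python
from plan import *
log();mouth();print(np.round(observe()["eef_rot"],3))
```

```text
t 37.48 tcp [536.2   3.2 327.1] yclose 9.2 z [ 0.15 -0.93 -0.34] q [-21.4  42.9 -24.8 103.8  62.8 102.1 -66.4] F [ 0.3 -1.7 -2.9] w 69.2 g 71.3
T -75.2 mouth D -199 Y 101 z 467 top D -233 Y 101 z 476 low D -165 Y 101 z 458 grip D -234 Y 100 z 333 yaw off 0.3
top side z at hood front 1356 axis dist 28
[[-0.058  0.987  0.148]
 [ 0.334  0.159 -0.929]
 [-0.941 -0.005 -0.339]]
```

Scaled: 0.02 m is 0.0267, 0.006 m is 0.008, -14.8 degrees is -0.1233.

Call:
step_arm([
  [[-0.0617, -0.01, 0], [0, 0, 0.0027], 0.05],
  [[-0.1233, -0.02, 0], [0, -0.0013, 0.0053], 0.05],
  [[-0.1233, -0.02, 0], [0.0267, 0.008, 0.0053], 0.05],
])

```text
time_s: 37.85
tcp_pos: [555.2, 8.4, 328.0]
eef_rot: [[-0.026, 0.987, 0.156], [0.083, 0.158, -0.984], [-0.996, -0.013, -0.086]]
ft_force: [0.3, -0.1, -2.0]
grip_width: 69.3
grasp_force: 71.4
```

Scaled: 0.025 m is 0.0333, 0.02 m is 0.0267, 49.4 degrees is 0.4117.

Call:
step_arm([
  [[-0.0133, 0.0825, 0], [0.0067, 0.0013, 0], 0.05],
  [[-0.0258, 0.165, 0], [0.0133, 0.0027, 0], 0.05],
  [[-0.0392, 0.2467, 0], [0.02, 0.0053, 0], 0.05],
  [[-0.0517, 0.3292, 0], [0.0267, 0.008, 0], 0.05],
  [[-0.065, 0.4117, 0], [0.0333, 0.0107, 0], 0.05],
])

```text
time_s: 38.48
tcp_pos: [580.7, 15.6, 330.0]
eef_rot: [[-0.775, 0.625, 0.089], [-0.032, 0.101, -0.994], [-0.631, -0.774, -0.058]]
ft_force: [1.3, -0.9, -2.6]
grip_width: 69.2
grasp_force: 71.4
```

Scaled: 0.02 m is 0.0267, 0.016 m is 0.0213, 49.4 degrees is 0.4117.

Call:
step_arm([
  [[-0.0133, 0.0825, 0], [0.0053, 0.0013, 0], 0.05],
  [[-0.0258, 0.165, 0], [0.0107, 0.0027, 0], 0.05],
  [[-0.0392, 0.2467, 0], [0.016, 0.0053, 0], 0.05],
  [[-0.0517, 0.3292, 0], [0.0213, 0.008, 0], 0.05],
  [[-0.065, 0.4117, 0], [0.0267, 0.0107, 0], 0.05],
])

```text
time_s: 39.1
tcp_pos: [600.7, 23.7, 329.9]
eef_rot: [[-0.98, -0.184, 0.071], [-0.067, -0.026, -0.997], [0.186, -0.983, 0.013]]
ft_force: [-0.0, -0.4, -1.7]
grip_width: 69.5
grasp_force: 71.5
```

Run:
```python
from plan import *
log();mouth();print(np.round(observe()["eef_rot"],3))
```

```text
t 39.10 tcp [600.7  23.7 329.9] yclose -172.1 z [ 0.07 -1.    0.01] q [-30.9  57.2  -7.7  88.4  66.9 112.6  39.1] F [-0.  -0.4 -1.7] w 69.5 g 71.5
T 10.7 mouth D -245 Y 305 z 304 top D -280 Y 305 z 304 low D -210 Y 305 z 304 grip D -245 Y 169 z 330 yaw off 79.4
top side z at hood front -93334 axis dist -54
[[-0.98  -0.184  0.071]
 [-0.067 -0.026 -0.997]
 [ 0.186 -0.983  0.013]]
```

Run:
```python
from plan import *
s=observe();R0=np.array(s["eef_rot"]);q=s["joint_positions"]
for ph in(-81,-86,-90,-94):
    ax=np.array([np.cos(np.radians(ph)),np.sin(np.radians(ph)),0])
    R1=Ro.from_rotvec(np.pi*ax).as_matrix()@pose(ph,5,0)
    rv=Ro.from_matrix(R1@R0.T).as_rotvec(degrees=True)
    print(ph,np.round(rv,1),np.linalg.norm(rv).round(1))
    qq=q
    for f in(.33,.66,1):
        R=Ro.from_rotvec(np.radians(rv*f)).as_matrix()@R0;X=np.array(s["tcp_pos"])*(1-f)+f*np.array([646,48,250.])
        r=ik(X,R,p,q0=qq);qq=r[0];print(np.round(r[1],1),np.round(qq,1))
```

```text
-81 [-12.5  78.3   0.2] 79.3
0.0 [-31.9  61.   -6.4  86.8  69.5 111.5  63.1]
0.0 [-32.3  64.4  -6.2  85.   71.3 111.5  88.4]
0.0 [-32.1  67.3  -7.3  83.4  73.8 111.5 114.4]
-86 [-9.1 78.8 -4. ] 79.4
0.0 [-31.9  61.   -5.7  85.2  68.2 111.5  64.3]
0.0 [-32.8  64.9  -3.9  81.4  68.5 111.5  91.2]
0.0 [-33.4  68.6  -2.7  77.9  69.4 111.5 118.7]
-90 [-6.4 79.1 -7.3] 79.7
0.0 [-32.   61.   -5.1  83.9  67.1 111.5  65.4]
0.0 [-33.2  65.3  -1.7  78.6  66.1 111.5  93.5]
0.0 [-34.6  69.9   1.8  73.4  65.4 111.5 122.4]
-94 [ -3.6  79.3 -10.7] 80.1
0.0 [-32.   61.1  -4.4  82.5  66.  111.5  66.4]
0.0 [-33.8  65.9   0.8  75.7  63.5 111.5  95.9]
0.0 [-35.9  71.4   7.1  68.8  61.  111.5 126.6]
```

Scaled: -0.04 m is -0.0533, -0.03 m is -0.04, 9.9 degrees is 0.0825.

Call:
step_arm([
  [[-0.0067, 0.0825, -0.0075], [0.008, 0.004, -0.0133], 0.05],
  [[-0.0133, 0.165, -0.015], [0.0147, 0.008, -0.0267], 0.05],
  [[-0.02, 0.2475, -0.0225], [0.0227, 0.012, -0.04], 0.05],
  [[-0.0267, 0.33, -0.03], [0.0307, 0.016, -0.0533], 0.05],
  [[-0.0267, 0.33, -0.03], [0.0307, 0.016, -0.0533], 0.05],
])

```text
time_s: 39.72
tcp_pos: [623.5, 35.6, 289.2]
eef_rot: [[-0.643, -0.766, 0.025], [0.012, -0.043, -0.999], [0.766, -0.642, 0.037]]
ft_force: [-0.2, -0.1, -1.6]
grip_width: 69.3
grasp_force: 71.5
```

Scaled: -0.04 m is -0.0533, 0.012 m is 0.016, -1.6 degrees is -0.0133.

Call:
step_arm([
  [[-0.0067, 0.0825, -0.0075], [0.008, 0.004, -0.0133], 0.05],
  [[-0.0133, 0.165, -0.015], [0.0147, 0.008, -0.0267], 0.05],
  [[-0.02, 0.2475, -0.0225], [0.0227, 0.012, -0.04], 0.05],
  [[-0.0267, 0.3292, -0.03], [0.0307, 0.016, -0.0533], 0.05],
  [[-0.0267, 0.3292, -0.03], [0.0307, 0.016, -0.0533], 0.05],
])

```text
time_s: 40.35
tcp_pos: [646.2, 47.6, 250.1]
eef_rot: [[-0.009, -1.0, 0.004], [0.085, -0.005, -0.996], [0.996, -0.009, 0.085]]
ft_force: [-0.4, 0.4, -1.8]
grip_width: 69.2
grasp_force: 71.5
```

Run:
```python
from plan import *
log();s=observe();R=np.array(s["eef_rot"]);G=np.array(s["tcp_pos"])-19*R[:,2];ax=R@(pose(0,5,0).T@Z)
print(np.round(R,3),"G",G.round(1),"axis",ax.round(3),"mouth",(G+138*ax).round(1))
```

```text
t 40.35 tcp [646.2  47.6 250.1] yclose -179.7 z [ 0.   -1.    0.09] q [-34.1  70.2   0.8  72.8  64.5 113.  122.9] F [-0.4  0.4 -1.8] w 69.2 g 71.5
[[-0.009 -1.     0.004]
 [ 0.085 -0.005 -0.996]
 [ 0.996 -0.009  0.085]] G [646.1  66.6 248.5] axis [ 0.009  0.002 -1.   ] mouth [647.3  66.9 110.5]
```

Scaled: -0.08 m is -0.1067, -0.06 m is -0.08, -5 degrees is -0.0417.

Call:
step_arm([
  [[0, 0, -0.0208], [-0.0173, -0.0133, 0], 0.05],
  [[0, 0, -0.0417], [-0.0347, -0.0267, 0], 0.05],
  [[0, 0, -0.0417], [-0.0347, -0.0267, -0.04], 0.05],
  [[0, 0, -0.0417], [-0.0347, -0.0267, -0.08], 0.05],
  [[0, 0, -0.0417], [-0.0347, -0.0267, -0.1067], 0.05],
])

```text
time_s: 40.98
tcp_pos: [620.2, 27.5, 170.6]
eef_rot: [[-0.002, -0.997, -0.083], [0.085, 0.082, -0.993], [0.996, -0.01, 0.085]]
ft_force: [-0.6, 0.4, -1.3]
grip_width: 69.4
grasp_force: 71.4
```

Call:
step_arm([
  [[0, 0, 0], [0, 0, -0.0133], 0.05],
  [[0, 0, 0], [0, 0, -0.0187], 0.05],
  [[0, 0, 0], [0, 0, -0.024], 0.05],
  [[0, 0, 0], [0, 0, -0.024], 0.05],
])

```text
time_s: 41.48
tcp_pos: [620.6, 27.7, 153.6]
eef_rot: [[0.0, -0.997, -0.083], [0.086, 0.082, -0.993], [0.996, -0.007, 0.086]]
ft_force: [1.0, -0.0, -2.2]
grip_width: 69.6
grasp_force: 71.4
```

Run:
```python
from plan import *
log();s=observe();R=np.array(s["eef_rot"]);G=np.array(s["tcp_pos"])-19*R[:,2];ax=R@(pose(0,5,0).T@Z)
print("G",G.round(1),"axis",ax.round(3),"mouth",(G+138*ax).round(1))
```

```text
t 41.48 tcp [620.6  27.7 153.6] yclose 175.3 z [-0.08 -0.99  0.09] q [-33.5  78.5   2.8  69.8  58.1 111.1 117.8] F [ 1.  -0.  -2.2] w 69.6 g 71.4
G [622.2  46.5 152. ] axis [ 0.007  0.001 -1.   ] mouth [623.1  46.7  14. ]
```

Not yet touching; lower in 2 mm steps until force shows.

Scaled: -0.003 m is -0.004, -0.002 m is -0.0027.

Call:
step_arm([
  [[0, 0, 0], [0, 0, -0.0027], 0.05],
  [[0, 0, 0], [0, 0, -0.004], 0.05],
  [[0, 0, 0], [0, 0, -0.004], 0.05],
])

```text
time_s: 41.85
tcp_pos: [620.5, 27.6, 150.2]
eef_rot: [[0.001, -0.997, -0.082], [0.086, 0.082, -0.993], [0.996, -0.006, 0.086]]
ft_force: [0.6, 0.3, -1.7]
grip_width: 69.5
grasp_force: 71.4
```

Scaled: -0.002 m is -0.0027, -0.001 m is -0.0013.

Call:
step_arm([
  [[0, 0, 0], [0, 0, -0.0013], 0.05],
  [[0, 0, 0], [0, 0, -0.0027], 0.05],
  [[0, 0, 0], [0, 0, -0.0027], 0.05],
])

```text
time_s: 42.22
tcp_pos: [620.5, 27.6, 148.1]
eef_rot: [[0.001, -0.997, -0.082], [0.086, 0.082, -0.993], [0.996, -0.006, 0.086]]
ft_force: [0.3, -0.6, -1.9]
grip_width: 69.1
grasp_force: 71.4
```

Call:
step_arm([
  [[0, 0, 0], [0, 0, -0.0013], 0.05],
  [[0, 0, 0], [0, 0, -0.0027], 0.05],
  [[0, 0, 0], [0, 0, -0.0027], 0.05],
])

```text
time_s: 42.6
tcp_pos: [620.5, 27.7, 147.2]
eef_rot: [[0.001, -0.997, -0.083], [0.088, 0.083, -0.993], [0.996, -0.007, 0.087]]
ft_force: [-0.8, 0.6, 2.2]
grip_width: 69.4
grasp_force: 71.3
```

Scaled: -0.002 m is -0.0027, -0.001 m is -0.0013.

Call:
step_arm([
  [[0, 0, 0], [0, 0, -0.0013], 0.05],
  [[0, 0, 0], [0, 0, -0.0027], 0.05],
  [[0, 0, 0], [0, 0, -0.0027], 0.05],
])

```text
time_s: 42.98
tcp_pos: [620.5, 27.6, 147.2]
eef_rot: [[-0.0, -0.996, -0.084], [0.091, 0.083, -0.992], [0.996, -0.008, 0.091]]
ft_force: [-1.4, 0.7, 9.6]
grip_width: 69.1
grasp_force: 71.0
```

Scaled: 0.0025 m is 0.0033, 0.002 m is 0.0027.

Call:
step_arm([
  [[0, 0, 0], [0, 0, 0.0027], 0.05],
  [[0, 0, 0], [0, 0, 0.0033], 0.0854],
  [[0, 0, 0], [0, 0, 0.0033], 0.0854],
  [[0, 0, 0], [0, 0, 0.0033], 0.0854],
])

```text
time_s: 43.48
tcp_pos: [620.5, 27.6, 146.4]
eef_rot: [[0.001, -0.997, -0.082], [0.086, 0.082, -0.993], [0.996, -0.006, 0.085]]
ft_force: [-0.2, -0.4, 0.2]
grip_width: 85.6
grasp_force: 0.0
```

Scaled: 0.15 m is 0.2, 0.11 m is 0.1467.

Call:
step_arm([
  [[0, 0, 0], [0, 0, 0.0267], 0.0854],
  [[0, 0, 0], [0, 0, 0.0667], 0.0854],
  [[0, 0, 0], [0, 0, 0.1067], 0.0854],
  [[0, 0, 0], [0, 0, 0.1467], 0.0854],
  [[0, 0, 0], [0, 0, 0.2], 0.0854],
])

```text
time_s: 44.1
tcp_pos: [620.2, 27.4, 298.7]
eef_rot: [[0.001, -0.997, -0.083], [0.086, 0.083, -0.993], [0.996, -0.006, 0.086]]
ft_force: [0.3, 0.3, -0.8]
grip_width: 85.3
grasp_force: 0.0
```

Run:
```python
from plan import *
log();a=snap("scene","s8");b=snap("top","t8")
t0=cv2.imread("pics/top0.png");s0=cv2.imread("pics/scene0.png")
A=cv2.resize(b[120:340,330:530],None,fx=2,fy=2,interpolation=cv2.INTER_CUBIC)
B=cv2.resize(a[100:290,150:350],None,fx=2,fy=2,interpolation=cv2.INTER_CUBIC)
h=max(A.shape[0],B.shape[0]);c=np.zeros((h,A.shape[1]+B.shape[1],3),np.uint8);c[:A.shape[0],:A.shape[1]]=A;c[:B.shape[0],A.shape[1]:]=B
cv2.imwrite("pics/m8.png",np.clip(c*1.4,0,255).astype(np.uint8))
# pot base square at z=209: bright blob
d=cv2.absdiff(b,t0).max(2)[120:340,370:520];print((d>25).sum())
```

```text
t 44.10 tcp [620.2  27.4 298.7] yclose 175.3 z [-0.08 -0.99  0.09] q [-35.7  66.    7.3  75.7  58.9 111.8 126. ] F [ 0.3  0.3 -0.8] w 85.3 g 0.0
379
```

View pics/m8.png

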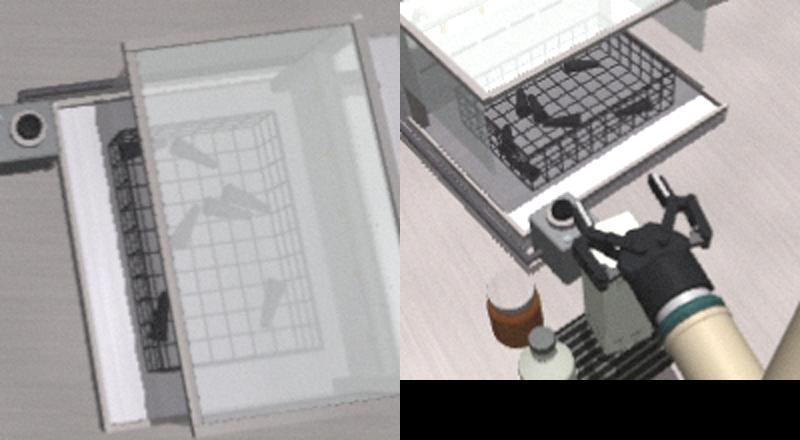

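Scaled: 0.06 m is 0.08, 0.05 m is 0.0667, -9.9 degrees is -0.0825.

Call:
step_arm([
  [[0, 0, 0], [0, 0.0267, 0.0667], 0.0],
  [[-0.0075, -0.0825, 0], [0, 0.04, 0.08], 0.0],
  [[-0.0142, -0.165, 0], [0, 0.0533, 0.08], 0.0],
  [[-0.0217, -0.2492, 0], [0, 0.0533, 0.08], 0.0],
  [[-0.0292, -0.3317, 0], [0, 0.0533, 0.08], 0.0],
])

```text
time_s: 44.82
tcp_pos: [620.2, 67.8, 357.2]
eef_rot: [[-0.639, -0.756, -0.139], [0.142, 0.061, -0.988], [0.756, -0.651, 0.068]]
ft_force: [-0.7, 0.1, -0.4]
grip_width: 0.0
grasp_force: 0.0
```

Scaled: -49.8 degrees is -0.415.

Call:
step_arm([
  [[-0.0075, -0.0825, 0], [0, 0, 0], 0.0],
  [[-0.0142, -0.165, 0], [0, 0, 0], 0.0],
  [[-0.0217, -0.2492, 0], [0, 0, 0], 0.0],
  [[-0.0292, -0.3317, 0], [0, 0, 0], 0.0],
  [[-0.0367, -0.415, 0], [0, 0, 0], 0.0],
])

```text
time_s: 45.45
tcp_pos: [620.2, 67.5, 357.1]
eef_rot: [[-0.985, 0.01, -0.173], [0.173, -0.006, -0.985], [-0.011, -1.0, 0.004]]
ft_force: [-0.6, -0.1, -0.5]
grip_width: 0.0
grasp_force: 0.0
```

Scaled: -49.8 degrees is -0.415.

Call:
step_arm([
  [[-0.0075, -0.0825, 0], [0, 0, 0], 0.0],
  [[-0.0142, -0.165, 0], [0, 0, 0], 0.0],
  [[-0.0217, -0.2492, 0], [0, 0, 0], 0.0],
  [[-0.0292, -0.3317, 0], [0, 0, 0], 0.0],
  [[-0.0367, -0.415, 0], [0, 0, 0], 0.0],
])

```text
time_s: 46.08
tcp_pos: [620.2, 67.5, 357.0]
eef_rot: [[-0.622, 0.769, -0.147], [0.142, -0.074, -0.987], [-0.77, -0.635, -0.063]]
ft_force: [-0.3, -0.1, 0.1]
grip_width: 0.0
grasp_force: 0.0
```

Scaled: -39.8 degrees is -0.3317.

Call:
step_arm([
  [[-0.0075, -0.0825, 0], [0, 0, 0], 0.0],
  [[-0.0142, -0.165, 0], [0, 0, 0], 0.0],
  [[-0.0217, -0.2492, 0], [0, 0, 0], 0.0],
  [[-0.0292, -0.3317, 0], [0, 0, 0], 0.0],
])

```text
time_s: 46.58
tcp_pos: [620.2, 67.5, 357.0]
eef_rot: [[0.018, 0.996, -0.093], [0.086, -0.094, -0.992], [-0.996, 0.01, -0.087]]
ft_force: [0.1, 0.3, -0.1]
grip_width: 0.2
grasp_force: 0.0
```

```bash
python3 -c "
from h import *
log()"
```

```text
t 46.58 tcp [620.2  67.5 357. ] yclose -5.4 z [-0.09 -0.99 -0.09] q [-56.2  69.1  53.1  71.7  28.   92.2 -25.7] F [ 0.1  0.3 -0.1] w 0.2 g 0.0
```

Scaled: -0.02 m is -0.0267, -0.01 m is -0.0133, 39.8 degrees is 0.3317.

Call:
step_arm([
  [[0.0833, -0.0075, 0], [0, 0, 0], 0.0],
  [[0.1658, -0.0142, 0], [0, 0, 0], 0.0],
  [[0.2492, -0.0217, 0], [0, 0, 0], 0.0],
  [[0.3317, -0.0292, 0], [0, -0.0133, 0], 0.0],
  [[0.3317, -0.0292, 0], [0, -0.0267, 0], 0.0],
])

```text
time_s: 47.2
tcp_pos: [620.4, 43.5, 361.3]
eef_rot: [[0.074, 0.995, -0.067], [0.703, -0.1, -0.704], [-0.707, 0.005, -0.707]]
ft_force: [-0.1, -0.2, -0.9]
grip_width: -0.0
grasp_force: 0.0
```

Scaled: -0.15 m is -0.2, -0.12 m is -0.16, 44.8 degrees is 0.3733.

Call:
step_arm([
  [[0.0833, -0.0075, 0], [0, -0.04, 0], 0.0],
  [[0.1658, -0.0142, 0], [0, -0.08, 0], 0.0],
  [[0.2492, -0.0217, 0], [0, -0.12, 0], 0.0],
  [[0.3317, -0.0292, 0], [0, -0.16, 0], 0.0],
  [[0.3733, -0.0325, 0], [0, -0.2, 0], 0.0],
])

```text
time_s: 47.82
tcp_pos: [619.4, -104.6, 355.7]
eef_rot: [[0.094, 0.996, -0.009], [0.996, -0.094, -0.0], [-0.001, -0.009, -1.0]]
ft_force: [0.6, -0.3, -0.5]
grip_width: 0.1
grasp_force: 0.0
```

```bash
python3 -c "
from h import *
log()
for c,d in(('top','t9'),('scene','s9')):
    im=snap(c,d)
# button: black blob near projected point
from h import *
im=cv2.imread('pics/t8.png')
for cam,f in(('top','t8'),('scene','s9')):
    im=cv2.imread(f'pics/{f}.png');u,v=proj(cam,[622,-108,110]).astype(int);g=im[v-14:v+15,u-14:u+15].max(2);m=(g<50).astype(np.uint8)
    n,l,st,ce=cv2.connectedComponentsWithStats(m)
    for i in range(1,n):
        if st[i,4]>20:
            c=ce[i]+[u-14,v-14];print(cam,st[i],c,onz(cam,*c,110))
"
```

```text
t 47.83 tcp [ 619.4 -104.6  355.7] yclose -5.4 z [-0.01 -0.   -1.  ] q [-10.5  31.1  30.3  80.4 -15.6  73.2  15.5] F [ 0.6 -0.3 -0.5] w 0.1 g 0.0
top [ 10   8  11  12 107] [344.02803738 182.99065421] [ 622.05123277 -108.32858789  110.        ]
scene [11 10 11 11 94] [230.84042553 204.20212766] [ 620.9211233  -103.93890644  110.        ]
```

Scaled: -0.23 m is -0.3067, -0.22 m is -0.2933.

Call:
step_arm([
  [[0, 0, 0], [0.0027, -0.0027, -0.08], 0.0],
  [[0, 0, 0], [0.0027, -0.0027, -0.16], 0.0],
  [[0, 0, 0], [0.0027, -0.0027, -0.24], 0.0],
  [[0, 0, 0], [0.0027, -0.0027, -0.2933], 0.0],
  [[0, 0, 0], [0.0027, -0.0027, -0.3067], 0.0],
])

```text
time_s: 48.55
tcp_pos: [619.5, -102.1, 121.9]
eef_rot: [[0.089, 0.996, -0.016], [0.996, -0.09, -0.001], [-0.003, -0.016, -1.0]]
ft_force: [0.7, 0.4, 0.2]
grip_width: 0.1
grasp_force: 0.0
```

Scaled: -0.012 m is -0.016, -0.008 m is -0.0107.

Call:
step_arm([
  [[0, 0, 0], [0, 0, 0], 0.0],
  [[0, 0, 0], [0, 0, -0.0107], 0.0],
  [[0, 0, 0], [0, 0, -0.016], 0.0],
  [[0, 0, 0], [0, 0, -0.016], 0.0],
])

```text
time_s: 49.05
tcp_pos: [622.6, -104.4, 115.2]
eef_rot: [[0.092, 0.996, -0.006], [0.996, -0.092, -0.002], [-0.003, -0.006, -1.0]]
ft_force: [-0.6, 0.1, -0.1]
grip_width: 0.3
grasp_force: 0.0
```

Scaled: -0.014 m is -0.0187, -0.002 m is -0.0027.

Call:
step_arm([
  [[0, 0, 0], [-0.0013, -0.0027, -0.0067], 0.0],
  [[0, 0, 0], [-0.0013, -0.0027, -0.012], 0.0],
  [[0, 0, 0], [-0.0013, -0.0027, -0.016], 0.0],
  [[0, 0, 0], [-0.0013, -0.0027, -0.0187], 0.0],
  [[0, 0, 0], [-0.0013, -0.0027, -0.0187], 0.0],
])

```text
time_s: 49.68
tcp_pos: [622.7, -106.1, 105.7]
eef_rot: [[0.092, 0.996, -0.003], [0.996, -0.092, -0.0], [-0.001, -0.003, -1.0]]
ft_force: [-7.2, 5.0, 32.7]
grip_width: 0.1
grasp_force: 16.6
```

Scaled: 0.002 m is 0.0027.

Call:
step_arm([
  [[0, 0, 0], [0, 0, 0.0027], 0.0],
  [[0, 0, 0], [0, 0, 0.0027], 0.0],
])

```text
time_s: 49.92
tcp_pos: [622.6, -106.1, 105.9]
eef_rot: [[0.092, 0.996, -0.003], [0.996, -0.092, -0.001], [-0.001, -0.003, -1.0]]
ft_force: [-3.1, 3.4, 20.6]
grip_width: 0.1
grasp_force: 10.5
```

Scaled: 0.0015 m is 0.002.

Call:
step_arm([
  [[0, 0, 0], [0, 0, 0.002], 0.0],
  [[0, 0, 0], [0, 0, 0.002], 0.0],
])

```text
time_s: 50.18
tcp_pos: [622.5, -106.1, 106.1]
eef_rot: [[0.092, 0.996, -0.004], [0.996, -0.092, -0.002], [-0.002, -0.004, -1.0]]
ft_force: [-1.3, 2.0, 12.0]
grip_width: 0.0
grasp_force: 6.2
```

Scaled: 0.0015 m is 0.002.

Call:
step_arm([
  [[0, 0, 0], [0, 0, 0.002], 0.0],
  [[0, 0, 0], [0, 0, 0.002], 0.0],
])

```text
time_s: 50.42
tcp_pos: [622.5, -106.1, 106.6]
eef_rot: [[0.092, 0.996, -0.004], [0.996, -0.092, -0.002], [-0.002, -0.004, -1.0]]
ft_force: [0.4, 1.2, 5.8]
grip_width: -0.0
grasp_force: 2.8
```

Scaled: 0.0015 m is 0.002.

Call:
step_arm([
  [[0, 0, 0], [0, 0, 0.002], 0.0],
  [[0, 0, 0], [0, 0, 0.002], 0.0],
])

```text
time_s: 50.68
tcp_pos: [622.5, -106.1, 107.9]
eef_rot: [[0.092, 0.996, -0.004], [0.996, -0.092, -0.002], [-0.002, -0.004, -1.0]]
ft_force: [0.4, 1.3, 5.0]
grip_width: 0.3
grasp_force: 2.4
```

Call:
step_arm([
  [[0, 0, 0], [0, 0, 0.002], 0.0],
  [[0, 0, 0], [0, 0, 0.002], 0.0],
])

```text
time_s: 50.92
tcp_pos: [622.4, -106.1, 109.1]
eef_rot: [[0.092, 0.996, -0.005], [0.996, -0.092, -0.002], [-0.002, -0.004, -1.0]]
ft_force: [1.7, 1.3, 3.7]
grip_width: -0.1
grasp_force: 2.1
```

Scaled: 0.0015 m is 0.002.

Call:
step_arm([
  [[0, 0, 0], [0, 0, 0.002], 0.0],
  [[0, 0, 0], [0, 0, 0.002], 0.0],
])

```text
time_s: 51.18
tcp_pos: [621.6, -106.7, 110.3]
eef_rot: [[0.092, 0.996, -0.006], [0.996, -0.092, -0.003], [-0.003, -0.006, -1.0]]
ft_force: [2.0, 1.5, 4.4]
grip_width: -0.1
grasp_force: 1.8
```

Scaled: 0.19 m is 0.2533, 0.13 m is 0.1733.

Call:
step_arm([
  [[0, 0, 0], [0, 0, 0.0267], 0.0],
  [[0, 0, 0], [0, 0, 0.0933], 0.0],
  [[0, 0, 0], [0, 0, 0.1733], 0.0],
  [[0, 0, 0], [0, 0, 0.2533], 0.0],
  [[0, 0, 0], [0, 0, 0.2533], 0.0],
])

```text
time_s: 51.8
tcp_pos: [622.6, -108.6, 304.5]
eef_rot: [[0.093, 0.996, -0.0], [0.996, -0.093, -0.005], [-0.005, 0.0, -1.0]]
ft_force: [0.4, 0.8, -1.0]
grip_width: -0.2
grasp_force: 0.0
```

Run:
```python
from h import *
log();im=snap("top","t10");u,v=proj("top",[622,46.5,209]).astype(int);print(u,v)
w=im[v-30:v+31,u-30:u+31];m=(w.min(2)>125).astype(np.uint8)
n,l,st,ce=cv2.connectedComponentsWithStats(m)
for i in range(1,n):
    if st[i,4]>60:
        c=ce[i]+[u-30,v-30];print(st[i],onz("top",*c,209).round(1),cv2.minAreaRect(np.argwhere(l==i)[:,::-1].astype(np.float32)))
for cam in("top","scene"):
    a=cv2.imread(f"pics/{cam}0.png").astype(int);b=(im if cam=="top" else snap("scene","s10")).astype(int)
    for n,P in(("cup1",[564,443,50]),("cup2",[460,414,50]),("bowl",[691,318,20]),("soap",[749,91,120]),("jar",[740,-34,90])):
        x,y=proj(cam,P).astype(int);print(cam,n,np.abs(a[y-12:y+13,x-12:x+13]-b[y-12:y+13,x-12:x+13]).mean().round(1))
```

```text
t 51.80 tcp [ 622.6 -108.6  304.5] yclose -5.4 z [-0. -0. -1.] q [-10.1  33.3  29.8  85.1 -17.   66.2  17.1] F [ 0.4  0.8 -1. ] w -0.2 g 0.0
282 170
[ 16  15  33  31 864] [624.3  43.  209. ] ((31.80716323852539, 29.889076232910156), (30.086620330810547, 29.15188980102539), 6.709836959838867)
top cup1 2.0
top cup2 2.1
top bowl 2.0
top soap 2.0
top jar 2.2
scene cup1 4.8
scene cup2 4.9
scene bowl 4.7
scene soap 4.4
scene jar 4.6
```

```bash
python3 -c "
from plant import *
print(hand_in())"
```

```text
the job is handed in; nothing more can be done
None
```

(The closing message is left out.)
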